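# Close the suction flask and click the valve over

### The arm

A 6-joint arm with a two-finger parallel gripper is mounted at the origin on the work surface. World frame = base frame: x ahead of the robot, y to its left, z up, the work surface at z = 0. Lengths are in m, angles in rad, forces in N, time in s.
With the tool pointing down it reaches from about 0.35 to 0.85 m from the base axis. Payload 8.1 kg.
Tool frame: the origin (TCP) lies on the centre line of the jaws, within the pads' length; the fingertips stand 19 mm ahead of it and the grasp point (between the pads) is the TCP (robot.tips_ahead is the distance from the TCP to the fingertips, in m); y points along the fingers, z is the direction in which the jaws open and shut, and the axes are right-handed (so a half turn about y gives the same grasp; the last joint's range is limited). The gripper opens to 93 mm and grips with 3 to 60 N. Pads are 15 mm wide; open, the fingers measure 128 mm over their backs; the gripper's body (75 mm by 188 mm) begins 65 mm behind the grasp point.
Start: joints at [1.037, 0.13, 1.488, -0, 1.523, -0.085], TCP at [0.26, 0.541, 0.211] pointing down, gripper open.
Joint ranges: [-2.96, 2.96], [-0.89, 2.26], [0.02, 2.5], [-1.34, 4.48], [0, 2.73], [-2.66, 2.66]. Speed limits (rad/s): [2.39, 2.39, 2.79, 3.14, 3.14, 3.14].

### API

Orientations are given as a rotation vector (axis times angle).
In Python, from plant import robot, imaging, models gives the robot as it stands.
- The arm moves only by the tool carry_out, never from a script. Its argument "motion" is one flat list of numbers, 7 for each row, row after row: the shift along the tool's x, y, z in m, then the turn, a rotation vector about the tool's x, y, z in degrees, then the opening, from -1 (shut) to 1 (fully open). A call has exactly 5 rows; each row shifts and turns the pose as measured when the row begins, along the tool's axes as they then stand; what a row does not reach is not made up. A row lasts 1/10 s, in which the tool goes at most 50 mm and 8.59 degrees, less where a joint would pass 70% of its speed; a pose out of reach is approached as far as the arm can. A call is refused whole if a number of a shift passes 0.05 or a number of a turn 8.59, either way. A call with a gripper value outside its range is refused whole. The fingers move at their own pace and stop on an object; "squeeze" is the grip in N (left out, the last holds). Time passes only in rows, so rows that do not move let the fingers close, or fill a call up. It gives the time, the measured TCP pose, the force and the opening at its end, in the units of the state.
- robot.read_state(): the state, without advancing time (a new reading comes with each control period).
- imaging.read_camera(name): name is "scene" or "top" or "wrist"; returns the picture (400x640x3 uint8, blue, green, red); there is no depth.
- imaging.camera_model(name): a dict with "K" (3x3 intrinsics, pixels), "k1" (the pictures are not rectified: a ray, as slopes to the right and down, at radius r is drawn at 1 + k1 r^2 times it, then the intrinsics apply), "position" and "orientation" of the camera in the world. Camera axes: x right, y down, z forward; pixel columns grow to the right and rows downward; lengths in m; the calibration is good to about 2 mm. A picture is of the moment at which its call begins: read the wrist's pose just before it. camera_model takes no time and is no camera call; for the wrist camera it gives the pose at the moment of the call.
- robot.close_job(): hands the job in, once; it reports no verdict.
Trained networks look in the newest picture that a camera, given by its name, has taken for a name from the list of things; names that differ only in an ending like _2 or _b are one class to them, and where a whole thing is asked for, a point or a joint stands for the part that bears it (a point fixed in the world has none). Each returns a list of dicts, best first, with "confidence" (0 to 1); they miss things now and then, are a little off and sometimes report something else, mostly with a low value. They report only what shows in the picture. A call takes as long as a camera call. They do not tell look-alikes from the thing itself.
- models.outline_of(camera, thing): "pixels" (400x640 bool, what is visible of it) and "pixel" ([column, row] in pixels, amid what is visible of it).
The state is a dict: "t": time; "q": joint angles; "dq": joint speeds; "joint_torque": joint torques, N m; "tool_pos": TCP position; "orientation": TCP orientation; "force": force on the tool from outside, world axes, zero at the start; "wrist_torque": the same for the moment, N m; "opening": finger opening in m.
Only numpy, scipy, OpenCV 4.12 (cv2) and the standard library are available. Lean on these libraries where they do the work, as an engineer would, in place of code of your own. Each camera call takes 0.05 s, during which the arm holds its last target.

### The job

Close the glass waste flask with the rubber stopper that fits its neck: lower it in gently until its flange lies flat on the rim, and let go. Then turn the suction valve's knob clockwise (seen from above) by pushing its long arm until it clicks past its detent and rests at the far end of its travel. Leave the other stopper and everything else on the bench standing where it is.

Things in the scene. Friction and masses are not known exactly. Their poses are not given: they have to be found in the camera images.
- valve: Suction valve, fixed: an aluminium block 120 x 100 mm, 52 mm high, with two brass ports on its +x side and a black knob with a long arm on top. Origin: centre of its underside, which is also under the knob's axis; z up.
- valve_axis (a point): The point on the knob's (vertical) axis at the mid height of its arm, 82 mm above the bench.
- push_point (a point): Point on the centre line of the knob's arm, 82 mm from the axis and 82 mm above the bench; its x axis points outward along the arm. The arm is a level black bar 16 mm wide, 72 to 92 mm above the bench, from the hub (44 mm diameter, top at 98 mm) to an upright round end, 26 mm diameter, 105 mm from the axis, 68 to 104 mm above the bench.
- knob (a joint): Turn of the knob, rad, clockwise seen from above: 0 to 2.1, a stop at each end; starts near 0. A spring detent resists (0.5 N m at about 0.5, some 6 N at push_point) up to 1.05, then throws the arm on towards 2.1; stopped short, it springs back. The arm points 240 degrees counter-clockwise from the valve's +x axis at 0, and 120 degrees at 2.1.
- flask: Conical glass flask, fixed upright in a square steel holder 130 x 130 mm; 104 mm in diameter below, an open neck 53 mm across outside and 44 mm inside, 45 mm deep, with a short 30 mm side spout (+y) below the rim. Origin: centre of the holder's underside, on the neck's axis.
- flask_rim (a point): Centre of the flask's mouth, in the plane of its rim, 150 mm above the bench.
- stopper: The stopper that fits: black rubber, 74 mm high, 60 g, stands on its narrow end. From its origin (centre of its underside, z up): a tapered plug 30 mm in diameter at the foot and 39 mm at 32 mm height; a flange 54 mm in diameter from 32 to 38 mm; a round grip 28 mm in diameter from 38 to 74 mm.
- stopper_flange (a point): Centre of the underside of the stopper's flange, 32 mm above its foot; it comes to the flask's rim.
- wide_stopper: A second rubber stopper of the same shape, too wide for the flask: plug 48 to 58 mm in diameter, flange 72 mm, the same grip and height; loose; its origin is the centre of its underside, z up
- jar: Brown jar, 56 mm in diameter, 75 mm high, loose; its origin is the centre of its underside, z up
- tall_bottle_a: White bottle, 46 mm in diameter, 160 mm high, towards the left; loose; its origin is the centre of its underside, z up
- tall_bottle_b: White bottle, 46 mm in diameter, 160 mm high, towards the right; loose; its origin is the centre of its underside, z up
- stain_bottle_a: Grey bottle, 56 mm in diameter, 150 mm high, beyond the flask; loose; its origin is the centre of its underside, z up
- stain_bottle_b: Grey bottle, 46 mm in diameter, 165 mm high, on the robot's side of the valve, just outside the sweep of the knob's arm; loose; its origin is the centre of its underside, z up
- dropper: Small white bottle, 36 mm in diameter, 100 mm high; loose; its origin is the centre of its underside, z up
- beaker: Clear plastic cup, 80 mm across the rim, 100 mm high; loose; its origin is the centre of its underside, z up
- slide_box: Flat grey box 130 x 90 x 45 mm; loose; its origin is the centre of its underside, z up
Things that resemble listed ones, but are neither listed nor needed, are in the scene too. Leave any blue or green look-alike of the stopper alone.

How it is judged:
On the way, in this order (a step that is already met when the one before it is completed fails the run):
1. the fitting stopper sits in the flask's neck, flange on the rim, let go, while the knob has not yet passed its detent (z of stopper_flange in the frame of flask_rim between -0.004 and 0.003 m and horizontal distance between stopper_flange and flask_rim below 0.006 m and angle between stopper's own z axis and vertical below 0.08 rad and contact force between the fingers and stopper below 0.2 N and linear speed of stopper below 0.02 m/s and value of joint knob below 0.9 rad), for 0.2 s.
2. the knob has clicked past its detent to the far end (value of joint knob above 1.8 rad), for 0.2 s.
At the end, for the whole second after the job is handed in: The fitting stopper is at rest in the flask's neck, its flange within 3 mm of the rim, within 6 mm of the neck's axis and within 0.08 rad of upright; the knob is at rest beyond 1.8 rad of its 2.1 rad; the stopper was in and let go before the knob was turned (z of stopper_flange in the frame of flask_rim between -0.004 and 0.003 m and horizontal distance between stopper_flange and flask_rim below 0.006 m and angle between stopper's own z axis and vertical below 0.08 rad and contact force between the fingers and stopper below 0.2 N and linear speed of stopper below 0.02 m/s and value of joint knob above 1.8 rad and velocity of joint knob between -0.05 and 0.05 rad/s); the robot touches nothing.
It fails at once if the wide stopper or a bystander was pushed more than 30 mm (distance of any of wide_stopper, jar, tall_bottle_a, tall_bottle_b, stain_bottle_a, stain_bottle_b, dropper, beaker, slide_box from where it was at the start of the episode above 0.03 m).
It fails at once if the wide stopper or a bystander was tipped (angle between any of wide_stopper, jar, tall_bottle_a, tall_bottle_b, stain_bottle_a, stain_bottle_b, dropper, beaker, slide_box's own z axis and vertical above 0.4 rad).
It fails at once if the glass flask was struck or pressed with more than 40 N (contact force between flask and anything else above 40 N).
It also fails if it takes over 54 s, if anything falls off the work surface, if the arm or the gripper's body presses on something with over 40 N, if the wrist force passes 120 N, or if a joint passes its speed limit or range.

## Working session

There is one attempt and no reset: what is moved stays moved. The work goes in short steps, Python scripts to look and compute and a tool call to move; the robot and the scene stay as the last step left them, time stands still between calls to the robot, and variables do not carry over. Pictures are saved under pics/ and viewed, and the job is handed in when it is done.

Besides the shell and the picture viewer there is one more tool, called after "Request:" by a JSON object that holds its "method" and its "body", one argument or row to a line. carry_out: Moves the arm, as the interface text tells. Its arguments: {"type":"object","properties":{"motion":{"type":"array","items":{"type":"number"}},"squeeze":{"type":"number"}},"required":["motion"]}

```bash
ls; mkdir -p pics; python3 - <<'E'
from plant import robot, imaging, models
import cv2
print(robot.read_state())
for c in ["scene","top","wrist"]:
    cv2.imwrite(f"pics/{c}0.png",imaging.read_camera(c)); print(c,imaging.camera_model(c))
E
```

```text
pics
{'t': 0.0, 'q': array([ 1.03661080e+00,  1.31150242e-01,  1.48928344e+00, -7.30907037e-06,
        1.52300119e+00, -8.54264862e-02]), 'dq': array([-0.00126912,  0.0009253 ,  0.00023435, -0.00140562,  0.00014798,
       -0.00086648]), 'joint_torque': array([ 8.04909741e-04, -5.59826267e+01, -4.91782129e+01,  7.71603291e-02,
        3.47996922e-02, -2.06187765e-04]), 'tool_pos': array([0.260005  , 0.54008548, 0.21009171]), 'orientation': array([-1.5437601 ,  0.3524421 , -0.35156456]), 'force': array([-0.35338513, -0.26356501, -0.66415432]), 'wrist_torque': array([-0.00652024,  0.0121268 , -0.01619985]), 'opening': 0.09296408741797625}
scene {'K': array([[424.88628014,   0.        , 314.41006198],
       [  0.        , 424.88628014, 198.94195411],
       [  0.        ,   0.        ,   1.        ]]), 'k1': -0.07260372536561127, 'position': array([1.2093027 , 0.35798942, 0.87380837]), 'orientation': array([-1.31962337, -2.20945651,  0.91779957])}
top {'K': array([[435.96396113,   0.        , 316.1805204 ],
       [  0.        , 435.96396113, 203.89714526],
       [  0.        ,   0.        ,   1.        ]]), 'k1': 0.002513336144155442, 'position': array([ 0.37682038, -0.00542514,  1.21563826]), 'orientation': array([-2.16137097,  2.17312754, -0.10814108])}
wrist {'K': array([[333.81032999,   0.        , 316.14901846],
       [  0.        , 333.81032999, 203.61685702],
       [  0.        ,   0.        ,   1.        ]]), 'k1': -0.026786155000775913, 'position': array([0.18323683, 0.57760855, 0.38405617]), 'orientation': array([2.43260168, 1.53205949, 0.23310218])}
```

View pics/scene0.png

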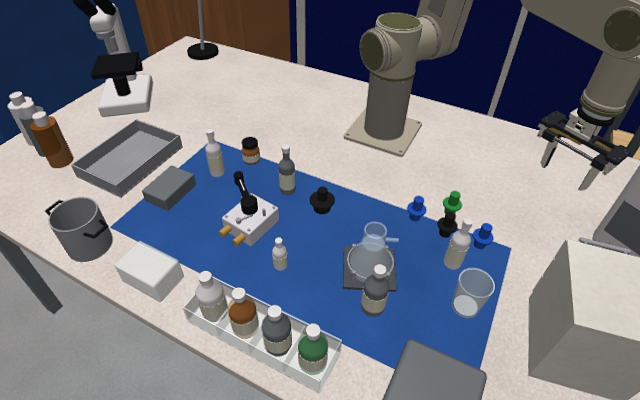

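View pics/top0.png

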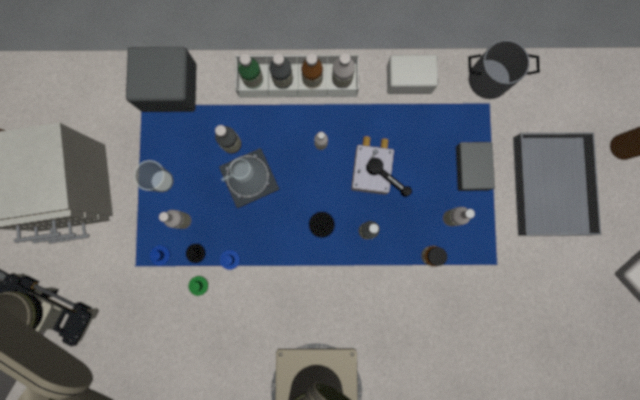

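View pics/wrist0.png

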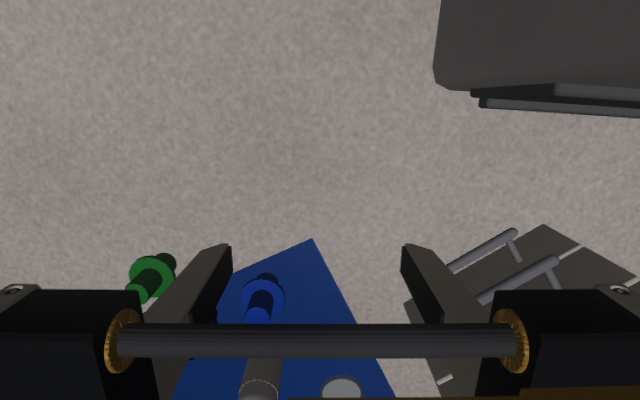

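The top view (x up, y left) shows the fitting stopper, black, at (196,253), between two blue look-alikes at (159,255) and (229,260) and a green one at (199,286). The wide stopper is at (321,224), the flask at (245,177) and the valve hub at (375,166), with its arm end at (406,191). stain_b is at (369,230), tall_a at (175,219) and the beaker at (152,177).

```bash
cat > h.py <<'E'
from plant import robot, imaging, models
import numpy as np, cv2
from scipy.spatial.transform import Rotation as R
from scipy.optimize import least_squares
def ray(cm,px):
    K=cm["K"];d=np.array([(px[0]-K[0,2])/K[0,0],(px[1]-K[1,2])/K[1,1]]);u=d.copy()
    for _ in range(20): u=d/(1+cm["k1"]*(u@u))
    return R.from_rotvec(cm["orientation"]).apply([u[0],u[1],1.])
def onz(cm,px,z):
    d=ray(cm,px);p=cm["position"];return p+d*(z-p[2])/d[2]
def proj(cm,P):
    q=R.from_rotvec(cm["orientation"]).inv().apply(np.atleast_2d(P)-cm["position"]);u=q[:,:2]/q[:,2:]
    u=u*(1+cm["k1"]*(u**2).sum(1,keepdims=True));K=cm["K"]
    return u*[K[0,0],K[1,1]]+[K[0,2],K[1,2]]
def cyl(x,y,prof,n=48):
    a=np.linspace(0,2*np.pi,n,endpoint=False);
    return np.vstack([np.c_[x+r*np.cos(a),y+r*np.sin(a),np.full(n,z)] for r,z in prof])
def sil(cm,pts,groups):
    m=np.zeros((400,640),np.uint8)
    for i in range(len(groups)-1):
        P=np.vstack([groups[i],groups[i+1]]);h=cv2.convexHull(proj(cm,P).astype(np.float32)).reshape(-1,2)
        cv2.fillPoly(m,[np.round(h*16).astype(np.int32)],1,shift=4)
    return m
E
python3 - <<'E'
from h import *
cms={c:imaging.camera_model(c) for c in ["top","scene"]}
ms={}
for c in cms:
    im=imaging.read_camera(c); vis=im.copy()
    for th in ["stopper","wide_stopper","valve","knob","flask","tall_bottle_a","stain_bottle_a","beaker","dropper","jar","slide_box"]:
        for i,o in enumerate(models.outline_of(c,th)[:5]):
            m=o["pixels"]; ys,xs=np.nonzero(m)
            if len(xs)==0: continue
            ms[f"{c}|{th}|{i}"]=m
            p=onz(cms[c],o["pixel"],0.04)
            print(c,th,i,round(o["confidence"],2),np.round(o["pixel"],1),m.sum(),xs.min(),xs.max(),ys.min(),ys.max(),"z.04:",p[:2].round(3))
np.savez_compressed("ms.npz",**ms)
print(robot.read_state()["t"])
E
python3 - <<'E'
import cv2
a=cv2.imread("pics/top0.png")[100:300,120:420]
cv2.imwrite("pics/topc.png",cv2.resize(a,(800,533),interpolation=cv2.INTER_CUBIC))
a=cv2.imread("pics/scene0.png")[140:320,200:500]
cv2.imwrite("pics/scenec.png",cv2.resize(a,(800,480),interpolation=cv2.INTER_CUBIC))
E
```

```text
top stopper 0 0.72 [163.2 256. ] 300 150 169 246 264 z.04: [0.36  0.409]
top stopper 1 0.7 [196.  284.4] 274 190 207 275 294 z.04: [0.284 0.319]
top stopper 2 0.65 [232.3 259.9] 319 220 239 250 269 z.04: [0.349 0.223]
top stopper 3 0.63 [198.8 252.6] 323 186 205 243 262 z.04: [0.368 0.313]
top wide_stopper 0 0.83 [324.1 227.6] 519 309 334 211 236 z.04: [ 0.434 -0.023]
top wide_stopper 1 0.27 [250.  177.3] 2090 220 277 148 207 z.04: [0.572 0.178]
top wide_stopper 2 0.26 [151.  174.1] 924 134 172 160 191 z.04: [0.582 0.449]
top valve 0 0.87 [375.9 168.8] 1990 352 411 136 195 z.04: [ 0.593 -0.166]
top valve 1 0.61 [367.8 232. ] 272 360 379 221 237 z.04: [ 0.421 -0.141]
top knob 0 0.92 [383.8 173.6] 528 367 412 157 196 z.04: [ 0.58  -0.187]
top flask 0 0.72 [248.8 178.3] 2236 220 279 148 207 z.04: [0.569 0.181]
top flask 1 0.24 [151.9 177.2] 888 134 173 161 190 z.04: [0.574 0.446]
top tall_bottle_a 0 0.67 [227.2 139.1] 569 215 241 124 152 z.04: [0.679 0.242]
top tall_bottle_a 1 0.61 [177.9 220.5] 476 160 191 209 228 z.04: [0.455 0.372]
top tall_bottle_a 2 0.55 [459.4 214.5] 483 443 474 2
[... 1564 characters left out ...]
e stain_bottle_a 1 0.68 [377.9 293.1] 1009 361 389 264 316 z.04: [0.659 0.24 ]
scene stain_bottle_a 2 0.37 [210.2 158.7] 602 205 223 129 177 z.04: [ 0.455 -0.4  ]
scene beaker 0 0.77 [472.4 294.2] 1523 451 494 269 317 z.04: [0.559 0.436]
scene beaker 1 0.66 [244.3 199.6] 497 234 257 171 214 z.04: [ 0.553 -0.203]
scene beaker 2 0.59 [377.  292.6] 1088 361 389 263 316 z.04: [0.659 0.238]
scene dropper 0 0.67 [277.8 254.8] 403 272 287 237 269 z.04: [ 0.674 -0.02 ]
scene dropper 1 0.56 [245.5 220.2] 2091 219 278 172 244 z.04: [ 0.616 -0.156]
scene jar 0 0.8 [250.  151.2] 429 242 259 137 164 z.04: [ 0.364 -0.313]
scene slide_box 0 0.59 [169.7 188.5] 1400 143 195 166 208 z.04: [ 0.619 -0.419]
1.35
```

View pics/topc.png

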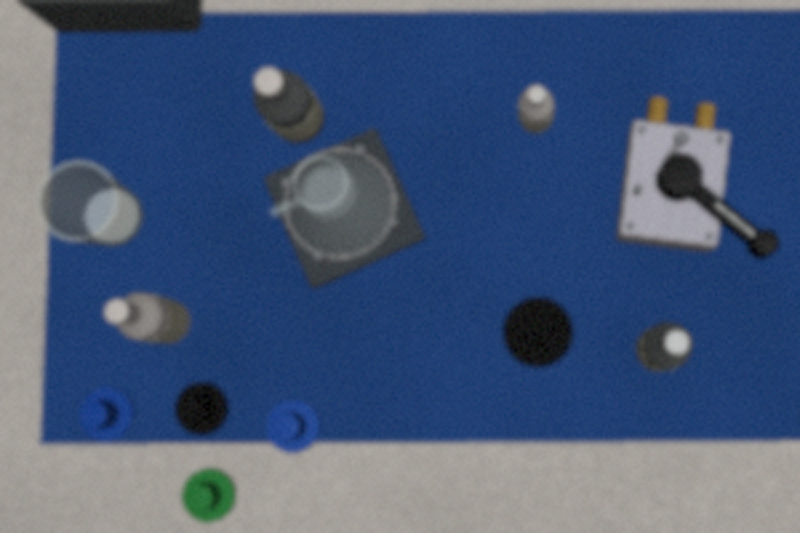

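View pics/scenec.png

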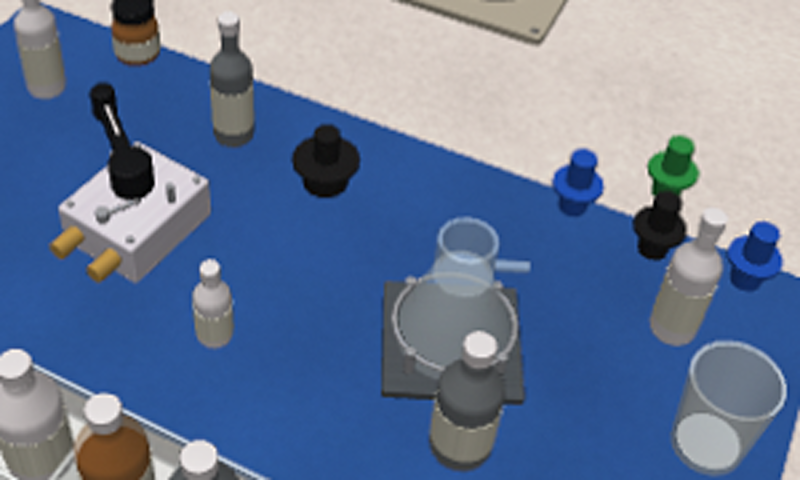

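```bash
cat > fit.py <<'E'
from h import *
from scipy.optimize import minimize
from scipy.ndimage import gaussian_filter
ms=np.load("ms.npz")
cms={c:imaging.camera_model(c) for c in ["top","scene"]}
def model(cm,x,y,prof):
    g=[cyl(x,y,[p]) for p in prof]; return sil(cm,None,g)
def fit(obs,prof,x0):
    ob=[(c,gaussian_filter(m.astype(float),1)) for c,m in obs]
    def f(p): return sum(((gaussian_filter(model(cms[c],p[0],p[1],prof).astype(float),1)-m)**2).sum() for c,m in ob)
    r=minimize(f,x0,method="Nelder-Mead",options=dict(initial_simplex=[x0,np.add(x0,[.012,0]),np.add(x0,[0,.012])],xatol=1e-4,fatol=.1))
    return r.x,r.fun
def both(name,t,s,prof,x0):
    for lab,o in (("both",[("top",t),("scene",s)]),("top",[("top",t)]),("scene",[("scene",s)])):
        x,f=fit(o,prof,x0); print(name,lab,x.round(4),round(f,1))
st=[(.015,0),(.0195,.032),(.027,.032),(.027,.038),(.014,.038),(.014,.074)]
imt=cv2.imread("pics/top0.png");ims=cv2.imread("pics/scene0.png")
def dark(im,x0,x1,y0,y1,th=60):
    m=np.zeros((400,640),bool);m[y0:y1,x0:x1]=im[y0:y1,x0:x1].max(2)<th;return m
if __name__=="__main__":
    both("stopper net",ms["top|stopper|3"],ms["scene|stopper|1"],st,[.37,.31])
    td=dark(imt,180,212,236,268); print(td.sum())
    both("stopper dark",td,dark(ims,435,460,205,240),st,[.37,.31])
    ws=[(.024,0),(.029,.032),(.036,.032),(.036,.038),(.014,.038),(.014,.074)]
    both("wide",ms["top|wide_stopper|0"],ms["scene|wide_stopper|0"],ws,[.44,-.02])
    tb=[(.023,0),(.023,.1),(.01,.125),(.01,.16)]
    both("tall_a",ms["top|tall_bottle_a|1"],ms["scene|tall_bottle_a|1"],tb,[.44,.37])
    both("stain_b",ms["top|stain_bottle_a|1"],ms["scene|stain_bottle_a|0"],tb,[.43,-.14])
    print("rim centre top",onz(cms["top"],(242.6,169),.15),"scene",onz(cms["scene"],(375.5,230.7),.15))
    a=imt[140:215,210:290];cv2.imwrite("pics/ft.png",cv2.resize(a,(800,750)[0:1]+(600,) if 0 else (640,600),interpolation=cv2.INTER_CUBIC))
    a=ims[215:305,335:415];cv2.imwrite("pics/fs.png",cv2.resize(a,(533,600),interpolation=cv2.INTER_CUBIC))
E
python3 fit.py
```

```text
stopper net both [0.3683 0.3231] 11.4
stopper net top [0.3692 0.3226] 6.8
stopper net scene [0.3672 0.3236] 2.8
281
stopper dark both [0.3682 0.3227] 50.2
stopper dark top [0.3683 0.3253] 24.2
stopper dark scene [0.3674 0.323 ] 21.5
wide both [ 0.4442 -0.0156] 30.1
wide top [ 0.444  -0.0168] 22.4
wide scene [ 0.4418 -0.0173] 4.4
tall_a both [0.4585 0.3683] 36.2
tall_a top [0.4586 0.3698] 5.5
tall_a scene [0.456  0.3677] 21.9
stain_b both [ 0.4258 -0.1409] 41.9
stain_b top [ 0.4279 -0.1425] 20.0
stain_b scene [ 0.423  -0.1424] 14.3
rim centre top [0.57464018 0.17941651 0.15      ] scene [0.58006296 0.18850765 0.15      ]
```

View pics/ft.png

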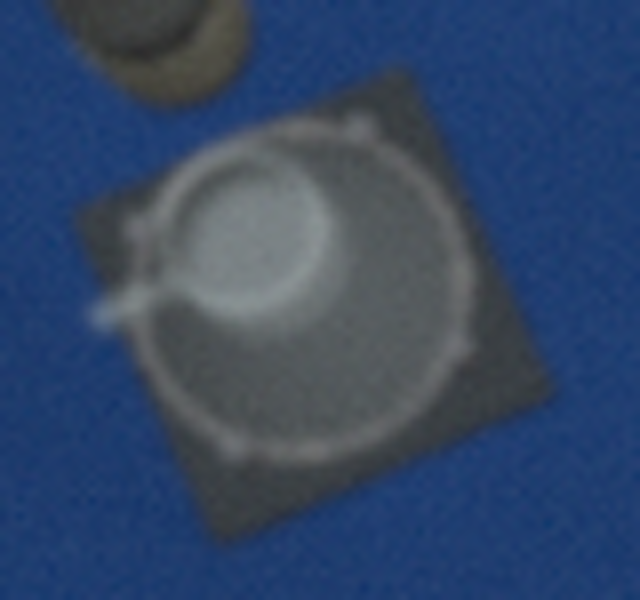

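View pics/fs.png

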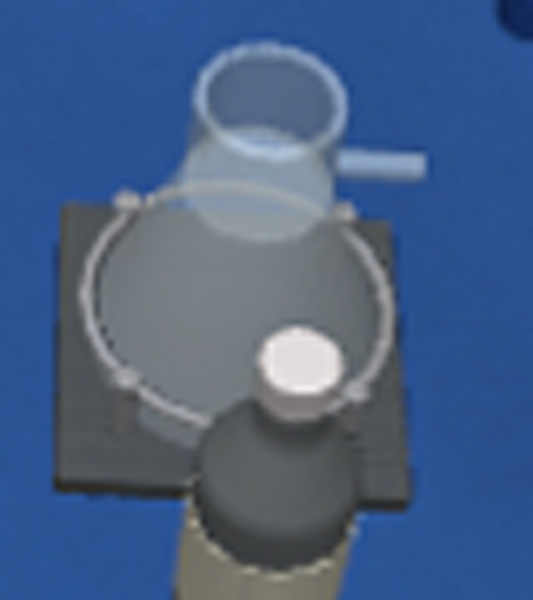

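```bash
python3 - <<'E'
from h import *
cms={c:imaging.camera_model(c) for c in ["top","scene"]}
t=np.array([(80,212),(405,72),(550,390),(222,545)])/8+[210,140]
s=np.array([(62,205),(388,222),(410,500),(55,485)])/6.664+[335,215]
for z in (0,.006,.012):
    for c,p in (("top",t),("scene",s)):
        P=np.array([onz(cms[c],q,z) for q in p]); print(z,c,P[:,:2].mean(0).round(4),np.linalg.norm(np.diff(P,axis=0),axis=1).round(3))
imt=cv2.imread("pics/top0.png");ims=cv2.imread("pics/scene0.png")
for nm,im,c,(x0,y0,w,h),k,cands in (("a",imt,"top",(210,140,80,75),8,None),("b",ims,"scene",(335,215,80,75),8,None)):
    out=[]
    for col,(x,y) in (((0,0,255),(.577,.181)),):
        v=cv2.resize(im[y0:y0+h,x0:x0+w],None,fx=k,fy=k,interpolation=cv2.INTER_CUBIC)
        for r in (.022,.0265):
            q=((proj(cms[c],cyl(x,y,[(r,.15)]))-[x0,y0]+.5)*k-.5).round().astype(int)
            cv2.polylines(v,[q.reshape(-1,1,2)],True,col if r>.025 else (0,255,255),1)
        cv2.imwrite(f"pics/ov_{nm}.png",v)
E
```

```text
0 top [0.5767 0.1863] [0.125 0.125 0.127]
0 scene [0.5711 0.1862] [0.129 0.13  0.129]
0.006 top [0.5757 0.1853] [0.124 0.125 0.126]
0.006 scene [0.5755 0.1874] [0.128 0.129 0.128]
0.012 top [0.5747 0.1844] [0.124 0.124 0.126]
0.012 scene [0.5799 0.1886] [0.127 0.128 0.128]
```

View pics/ov_a.png

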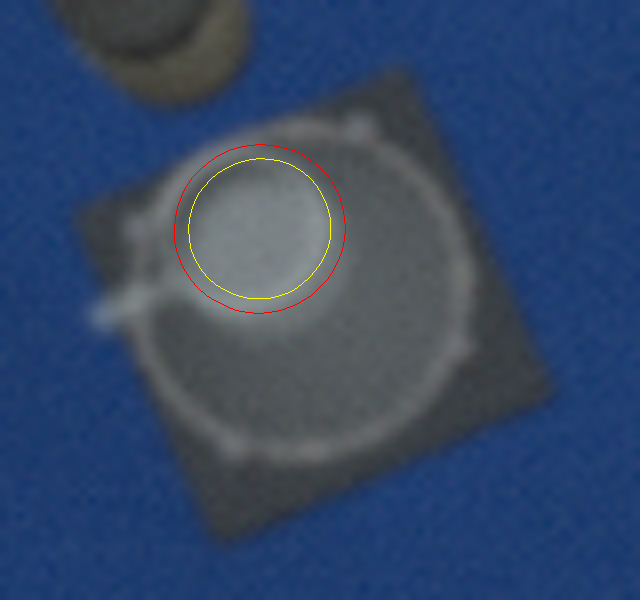

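View pics/ov_b.png

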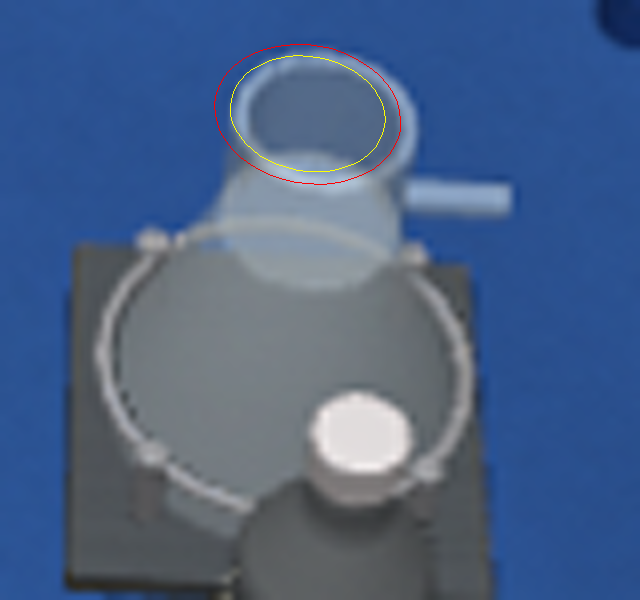

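```bash
cat > to.py <<'E'
from h import *
def state(): 
    s=robot.read_state(); return s,s["tool_pos"],R.from_rotvec(s["orientation"])
def goal_R(jaw):
    z=np.array([jaw[0],jaw[1],0.]);z/=np.linalg.norm(z);y=np.array([0,0,-1.]);x=np.cross(y,z)
    return R.from_matrix(np.c_[x,y,z])
def report(target,jaw=None):
    s,p,r=state()
    M=r.as_matrix();print("t",round(s["t"],2),"pos",p.round(4),"F",s["force"].round(1),"open",round(s["opening"],4),"q6",s["q"][5].round(2))
    print("tool x",M[:,0].round(3),"y",M[:,1].round(3),"z",M[:,2].round(3))
    if jaw is not None:
        best=None
        for sg in (1,-1):
            g=goal_R(np.array(jaw)*sg); v=np.degrees((r.inv()*g).as_rotvec())
            if best is None or np.linalg.norm(v)<np.linalg.norm(best[0]): best=(v,g)
        print("turn deg (tool)",best[0].round(2)); r2=best[1]
        print("shift after turn (tool axes)",r2.inv().apply(np.array(target)-p).round(4))
    print("shift now (tool axes)",r.inv().apply(np.array(target)-p).round(4))
E
python3 - <<'E'
from to import *
report([.368,.323,.19],[-.46,.89])
report([.368,.323,.19],[0,1])
E
```

```text
t 1.35 pos [0.2603 0.5406 0.2112] F [ 0.2 -0.4  0.4] open 0.0928 q6 -0.09
tool x [ 0.901 -0.434  0.   ] y [ 0.  0. -1.] z [0.434 0.901 0.   ]
turn deg (tool) [ -0.   -53.05   0.  ]
shift after turn (tool axes) [-0.0043  0.0212 -0.2427]
shift now (tool axes) [ 0.1914  0.0212 -0.1493]
t 1.35 pos [0.2603 0.5406 0.2112] F [ 0.2 -0.4  0.4] open 0.0928 q6 -0.09
tool x [ 0.901 -0.434  0.   ] y [ 0.  0. -1.] z [0.434 0.901 0.   ]
turn deg (tool) [ -0.   -25.71   0.  ]
shift after turn (tool axes) [ 0.1077  0.0212 -0.2176]
shift now (tool axes) [ 0.1914  0.0212 -0.1493]
```

Request:
{"method": "carry_out", "body": {
  "motion": [0, 0, 0, 0, -8.57, 0, 0.18, 0, 0, 0, 0, -8.57, 0, 0.18, 0, 0, 0, 0, -8.57, 0, 0.18, 0.02, 0, -0.04, 0, 0, 0, 0.18, 0.02, 0, -0.04, 0, 0, 0, 0.18],
  "squeeze": 15
}}

```text
t: 1.85
tool_pos: [0.2993, 0.4627, 0.2101]
orientation: [-1.57, -0.014, 0.016]
force: [-0.1, -0.7, 0.5]
opening: 0.0583
```

Request:
{"method": "carry_out", "body": {
  "motion": [0.02, 0, -0.04, 0, 0, 0, 0.18, 0.02, 0, -0.04, 0, 0, 0, 0.18, 0.02, 0, -0.04, 0, 0, 0, 0.18, 0, 0, 0, 0, 0, 0, 0.18, 0, 0, 0, 0, 0, 0, 0.18]
}}

```text
t: 2.35
tool_pos: [0.3656, 0.3354, 0.2104]
orientation: [-1.57, -0.013, 0.011]
force: [0.3, 1.0, -0.5]
opening: 0.055
```

```bash
python3 - <<'E'
from to import *
report([.368,.323,.19],[0,1])
im=imaging.read_camera("wrist");cm=imaging.camera_model("wrist")
st=[(.015,0),(.027,.032),(.027,.038),(.014,.074)]
for p in st:
    q=proj(cm,cyl(.3683,.3228,[p])).round().astype(int); cv2.polylines(im,[q.reshape(-1,1,2)],True,(0,0,255),1)
cv2.imwrite("pics/w1.png",im)
E
```

```text
t 2.35 pos [0.3656 0.3354 0.2104] F [ 0.3  1.  -0.5] open 0.055 q6 -0.95
tool x [1.    0.015 0.001] y [ 0.001  0.    -1.   ] z [-0.015  1.     0.   ]
turn deg (tool) [-0.02  0.88  0.05]
shift after turn (tool axes) [ 0.0024  0.0204 -0.0124]
shift now (tool axes) [ 0.0022  0.0204 -0.0125]
```

View pics/w1.png

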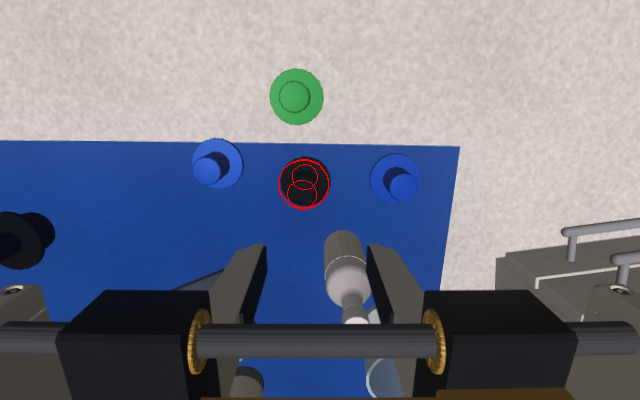

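The projected outline falls on the black stopper at (304,183) in the wrist view. The blue look-alikes are clear at (217,165) and (398,180).

Request:
{"method": "carry_out", "body": {
  "motion": [0.0025, 0, -0.0125, 0, 0.9, 0, 0.18, 0, 0, 0, 0, 0, 0, 0.18, 0, 0.035, 0, 0, 0, 0, 0.18, 0, 0.035, 0, 0, 0, 0, 0.18, 0, 0, 0, 0, 0, 0, 0.18]
}}

```text
t: 2.9
tool_pos: [0.3675, 0.3264, 0.1403]
orientation: [-1.568, -0.007, 0.001]
force: [0.4, -0.5, -0.4]
opening: 0.0548
```

```bash
python3 - <<'E'
from to import *
report([.3683,.3228,.060],[0,1])
im=imaging.read_camera("wrist");cm=imaging.camera_model("wrist")
st=[(.015,0),(.027,.032),(.027,.038),(.014,.074)]
for p in st:
    q=proj(cm,cyl(.3683,.3228,[p])).round().astype(int); cv2.polylines(im,[q.reshape(-1,1,2)],True,(0,0,255),1)
cv2.imwrite("pics/w2.png",im)
E
```

```text
t 2.9 pos [0.3675 0.3264 0.1403] F [ 0.4 -0.5 -0.4] open 0.0548 q6 -0.95
tool x [1.    0.005 0.004] y [ 0.004  0.003 -1.   ] z [-0.005  1.     0.003]
turn deg (tool) [-0.15  0.28  0.21]
shift after turn (tool axes) [ 0.0008  0.0803 -0.0036]
shift now (tool axes) [ 0.0004  0.0803 -0.0038]
```

View pics/w2.png

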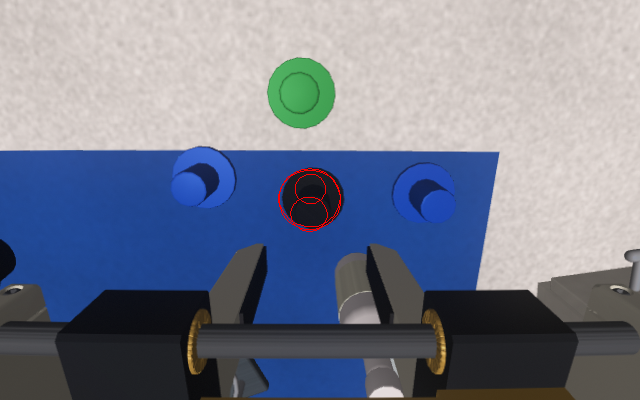

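Request:
{"method": "carry_out", "body": {
  "motion": [0.0005, 0.02, -0.003, 0, 0.3, 0, 0.18, 0, 0.02, 0, 0, 0, 0, 0.18, 0, 0.02, 0, 0, 0, 0, 0.18, 0, 0.02, 0, 0, 0, 0, 0.18, 0, 0, 0, 0, 0, 0, 0.18]
}}

```text
t: 3.45
tool_pos: [0.3743, 0.3309, 0.0723]
orientation: [-1.558, -0.016, -0.01]
force: [-1.3, 0.4, -0.5]
opening: 0.0551
```

```bash
python3 - <<'E'
from to import *
report([.3683,.3233,.060],[0,1])
cv2.imwrite("pics/w3.png",imaging.read_camera("wrist"))
E
```

```text
t 3.45 pos [0.3743 0.3309 0.0723] F [-1.3  0.4 -0.5] open 0.0551 q6 -0.95
tool x [1.    0.003 0.017] y [ 0.017  0.013 -1.   ] z [-0.004  1.     0.013]
turn deg (tool) [-0.72  0.2   0.95]
shift after turn (tool axes) [-0.006   0.0123 -0.0076]
shift now (tool axes) [-0.0062  0.0121 -0.0077]
```

View pics/w3.png

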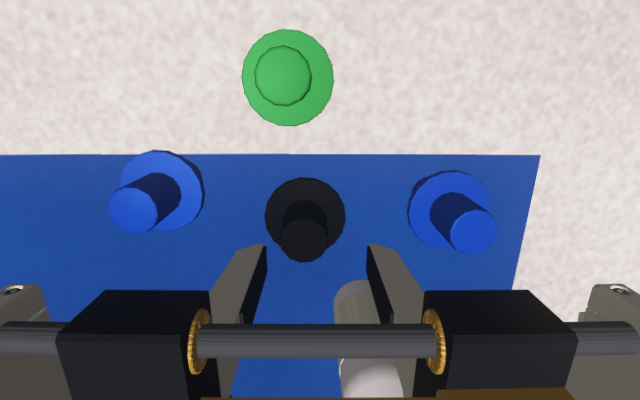

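Request:
{"method": "carry_out", "body": {
  "motion": [-0.006, 0, -0.0076, -0.72, 0.2, 0.95, 0.18, 0, 0, 0, 0, 0, 0, 0.18, 0, 0.006, 0, 0, 0, 0, 0.18, 0, 0.006, 0, 0, 0, 0, 0.18, 0, 0, 0, 0, 0, 0, 0.18]
}}

```text
t: 4.0
tool_pos: [0.3724, 0.3264, 0.0682]
orientation: [-1.565, -0.007, -0.006]
force: [-0.4, -0.9, -0.6]
opening: 0.0546
```

```bash
python3 - <<'E'
from to import *
report([.3683,.3233,.060],[0,1])
im=imaging.read_camera("wrist");cm=imaging.camera_model("wrist")
for p in [(.027,.038),(.014,.074)]:
    q=proj(cm,cyl(.3683,.3230,[p])).round().astype(int); cv2.polylines(im,[q.reshape(-1,1,2)],True,(0,0,255),1)
cv2.imwrite("pics/w4.png",im)
E
```

```text
t 4.0 pos [0.3724 0.3264 0.0682] F [-0.4 -0.9 -0.6] open 0.0546 q6 -0.96
tool x [1.    0.    0.008] y [ 0.008  0.006 -1.   ] z [-0.     1.     0.006]
turn deg (tool) [-0.35  0.01  0.48]
shift after turn (tool axes) [-0.0041  0.0082 -0.0031]
shift now (tool axes) [-0.0042  0.0082 -0.0031]
```

View pics/w4.png

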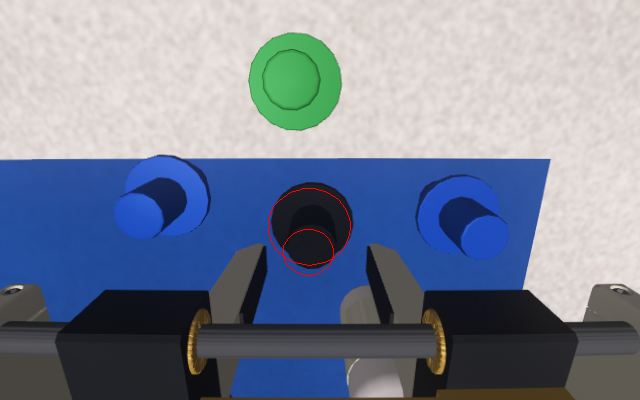

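```bash
python3 - <<'E'
from to import *
report([.3683,.3233,.060],[0,1])
s=robot.read_state();print(s["q"].round(3),s["dq"].round(3),s["joint_torque"].round(1),s["wrist_torque"])
cm=imaging.camera_model("wrist");im=imaging.read_camera("wrist")
for p in [(.027,.038),(.014,.074)]:
    q=proj(cm,cyl(.3683,.3230,[p])).round().astype(int); cv2.polylines(im,[q.reshape(-1,1,2)],True,(0,0,255),1)
cv2.imwrite("pics/w5.png",im)
report([.3683,.3233,.060],[0,1])
E
```

```text
t 4.05 pos [0.3726 0.3265 0.0685] F [-0.2  0.1  1.5] open 0.0551 q6 -0.96
tool x [1.    0.    0.009] y [ 0.009  0.006 -1.   ] z [-0.     1.     0.006]
turn deg (tool) [-0.35  0.01  0.49]
shift after turn (tool axes) [-0.0043  0.0085 -0.0032]
shift now (tool axes) [-0.0043  0.0085 -0.0032]
[ 0.616 -0.046  1.938  0.     1.239 -0.955] [ 0.001 -0.003 -0.005 -0.     0.006 -0.001] [  0.  -42.6 -44.9   0.   -0.1   0. ] [0.01554459 0.00641419 0.00319727]
t 4.1 pos [0.3726 0.3265 0.0687] F [-0.1  0.4  0.1] open 0.0547 q6 -0.96
tool x [1.    0.    0.009] y [ 0.009  0.006 -1.   ] z [-0.     1.     0.006]
turn deg (tool) [-0.35  0.01  0.5 ]
shift after turn (tool axes) [-0.0043  0.0087 -0.0032]
shift now (tool axes) [-0.0044  0.0086 -0.0033]
```

View pics/w5.png

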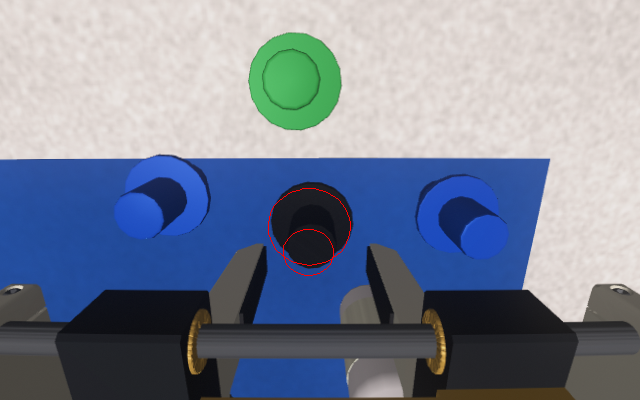

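```bash
python3 - <<'E'
from to import *
a=imaging.read_camera("scene")[120:300,400:640]; cv2.imwrite("pics/s5.png",cv2.resize(a,(800,600),interpolation=cv2.INTER_CUBIC))
a=imaging.read_camera("top")[150:320,100:300]; cv2.imwrite("pics/t5.png",cv2.resize(a,(706,600),interpolation=cv2.INTER_CUBIC))
report([.3683,.3233,.060],[0,1])
E
```

```text
t 4.2 pos [0.3727 0.3266 0.0689] F [-0.1 -0.4  0.4] open 0.0551 q6 -0.96
tool x [1.    0.    0.009] y [ 0.009  0.006 -1.   ] z [-0.     1.     0.006]
turn deg (tool) [-0.36  0.02  0.51]
shift after turn (tool axes) [-0.0044  0.0089 -0.0033]
shift now (tool axes) [-0.0044  0.0088 -0.0033]
```

View pics/s5.png

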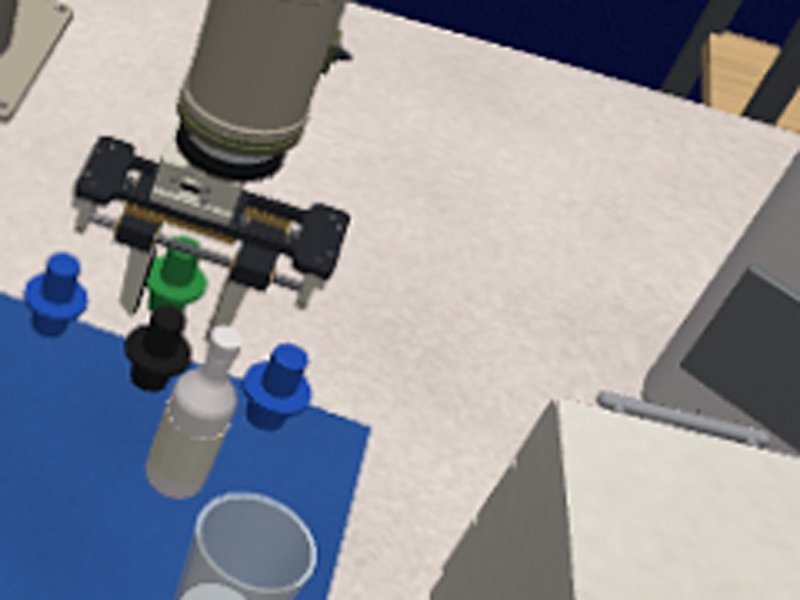

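View pics/t5.png

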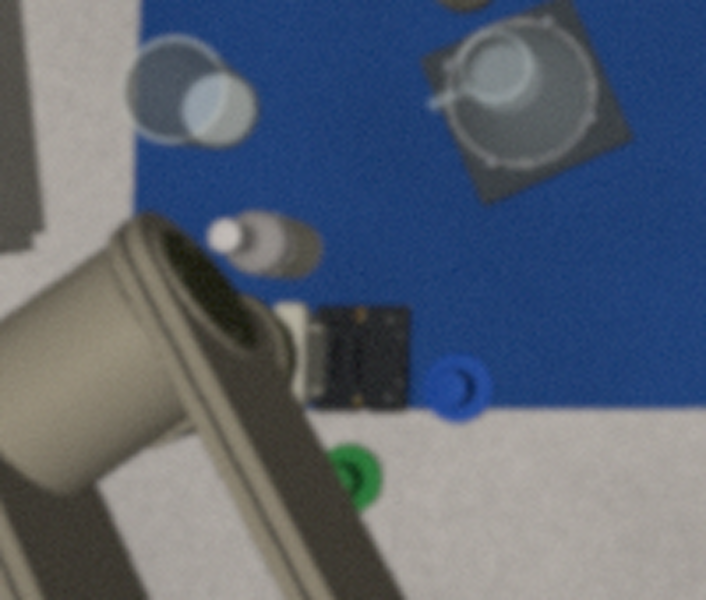

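```bash
python3 - <<'E'
from to import *
cm=imaging.camera_model("scene")
s,p,r=state()
for dz in (-.035,.035):
  for dx in (-.0075,.0075):
    for off in (0,.02):
      q=proj(cm,r.apply([dx,.019,dz])+p+np.array([0,0,off]))[0]; print(dx,dz,off,((q-[400,120])*[800/240,600/180]).round())
E
```

```text
-0.0075 -0.035 0 [124. 321.]
-0.0075 -0.035 0.02 [129. 303.]
0.0075 -0.035 0 [118. 332.]
0.0075 -0.035 0.02 [124. 315.]
-0.0075 0.035 0 [209. 351.]
-0.0075 0.035 0.02 [216. 334.]
0.0075 0.035 0 [204. 363.]
0.0075 0.035 0.02 [211. 346.]
```

```bash
python3 - <<'E'
from to import *
cm=imaging.camera_model("scene")
im=cv2.resize(imaging.read_camera("scene")[170:250,415:495],(600,600),interpolation=cv2.INTER_CUBIC)
s,p,r=state()
print(p)
f=lambda P:((proj(cm,P)-[415,170]+.5)*7.5).round().astype(int)
for dz in (-1,1):
    o=.0275
    P=np.array([r.apply([dx,dy,dz*o])+p for dx,dy in ((-.0075,.019),(.0075,.019),(.0075,-.02),(-.0075,-.02))])
    cv2.polylines(im,[f(P).reshape(-1,1,2)],True,(0,255,255),1)
for q in [(.015,0),(.027,.032),(.027,.038),(.014,.074)]:
    cv2.polylines(im,[f(cyl(.3683,.3230,[q])).reshape(-1,1,2)],True,(0,0,255),1)
cv2.imwrite("pics/s6.png",im)
E
```

```text
[0.37271599 0.32662692 0.06890215]
```

View pics/s6.png

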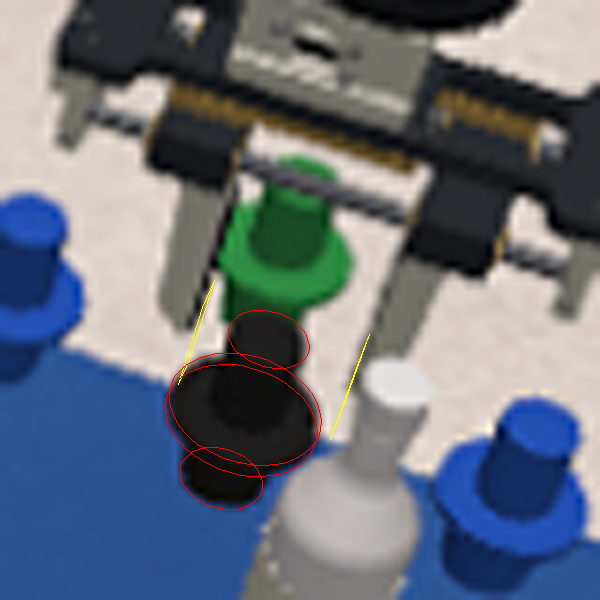

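```bash
python3 - <<'E'
from to import *
s,p,r=state()
cm=imaging.camera_model("wrist")
for dy in (-.02,0,.019):
  for dx in (-.0075,.0075):
    for dz in (-.0275,.0275): print(dy,dx,dz,proj(cm,r.apply([dx,dy,dz])+p)[0].round(1))
print("cam in tool",r.inv().apply(cm["position"]-p).round(4))
print("cam z axis in tool",(r.inv()*R.from_rotvec(cm["orientation"])).as_matrix().round(3))
s=robot.read_state(); print(s['q'],s['tool_pos'])
E
```

```text
-0.02 -0.0075 -0.0275 [260.1 258.8]
-0.02 -0.0075 0.0275 [368. 259.]
-0.02 0.0075 -0.0275 [261.5 284.7]
-0.02 0.0075 0.0275 [366.6 284.9]
0 -0.0075 -0.0275 [265.7 242.7]
0 -0.0075 0.0275 [362.8 242.9]
0 0.0075 -0.0275 [266.9 266.4]
0 0.0075 0.0275 [361.6 266.6]
0.019 -0.0075 -0.0275 [270.1 230.1]
0.019 -0.0075 0.0275 [358.7 230.3]
0.019 0.0075 -0.0275 [271.1 252.1]
0.019 0.0075 0.0275 [357.7 252.3]
cam in tool [-0.0853 -0.1737  0.0009]
cam z axis in tool [[-0.002  0.954  0.299]
 [-0.    -0.299  0.954]
 [ 1.     0.002  0.001]]
[ 6.16063406e-01 -4.62031091e-02  1.93782235e+00  3.94977810e-05
  1.23896179e+00 -9.55019626e-01] [0.37271599 0.32662692 0.06890215]
```

```bash
python3 - <<'E'
from to import *
print([a for a in dir(robot) if not a.startswith("_")], getattr(robot,"tips_ahead",None))
s=robot.read_state(); print(s["t"],s["tool_pos"])
# where are tips: triangulate from scene tip pixel & wrist pixel
cs=imaging.camera_model("scene"); cw=imaging.camera_model("wrist")
L=np.array([415+200/7.5-.5,170+325/7.5-.5])
_,p,r=state()
for px in [(265,245),(232,247)]:
    d=ray(cw,px);d2=ray(cs,L)
    A=np.c_[d,-d2];t,*_=np.linalg.lstsq(A,cs["position"]-cw["position"],rcond=None)
    a=cw["position"]+d*t[0];b=cs["position"]+d2*t[1];print(px,a,b,r.inv().apply((a+b)/2-p))
E
```

```text
['IKError', 'close_job', 'read_state', 'tips_ahead'] 0.019
4.25 [0.37271599 0.32662692 0.06890215]
(265, 245) [0.36696725 0.29852534 0.06797016] [0.36701332 0.29932041 0.06786414] [-0.00574111  0.00075649 -0.02770804]
(232, 247) [0.36588934 0.28091874 0.07292421] [0.36828179 0.29940876 0.06907788] [-0.00562032 -0.00238236 -0.03644731]
```

Request:
{"method": "carry_out", "body": {
  "motion": [-0.006, 0, -0.0035, -0.4, 0, 0.5, 0.18, -0.004, 0, -0.002, -0.2, 0, 0.3, 0.18, -0.002, 0.003, -0.001, -0.1, 0, 0.1, 0.18, 0, 0.003, 0, 0, 0, 0, 0.18, 0, 0.003, 0, 0, 0, 0, 0.18]
}}

```text
t: 4.75
tool_pos: [0.3596, 0.3196, 0.0597]
orientation: [-1.577, 0.006, 0.006]
force: [-0.3, -0.0, -0.1]
opening: 0.0549
```

```bash
python3 - <<'E'
from to import *
report([.3683,.3233,.060],[0,1])
im=imaging.read_camera("wrist");cv2.imwrite("pics/w7.png",im[150:350,160:480].repeat(2,0).repeat(2,1))
E
```

```text
t 4.75 pos [0.3596 0.3196 0.0597] F [-0.3 -0.  -0.1] open 0.0549 q6 -0.95
tool x [ 1.     0.    -0.008] y [-0.008 -0.007 -1.   ] z [-0.     1.    -0.007]
turn deg (tool) [ 0.38  0.02 -0.44]
shift after turn (tool axes) [ 0.0087 -0.0003  0.0037]
shift now (tool axes) [ 0.0087 -0.0004  0.0037]
```

View pics/w7.png

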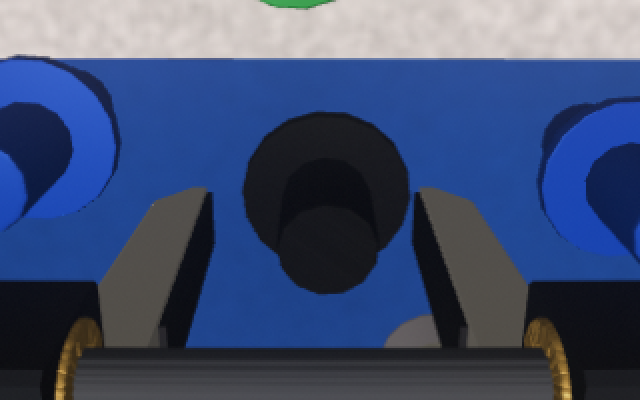

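Request:
{"method": "carry_out", "body": {
  "motion": [0.003, 0, 0.002, 0.2, 0, -0.2, 0.18, 0.003, 0, 0.002, 0.2, 0, -0.2, 0.18, 0, 0.001, 0, 0, 0, 0, 0.18, 0, 0, 0, 0, 0, 0, 0.18, 0, 0, 0, 0, 0, 0, 0.18]
}}

```text
t: 5.3
tool_pos: [0.366, 0.3237, 0.0576]
orientation: [-1.57, 0.001, 0.001]
force: [-0.2, 0.3, 0.7]
opening: 0.0546
```

```bash
python3 - <<'E'
from to import *
report([.3683,.3233,.060],[0,1])
im=imaging.read_camera("wrist");cv2.imwrite("pics/w8.png",im[150:350,160:480].repeat(2,0).repeat(2,1))
E
```

```text
t 5.3 pos [0.366  0.3237 0.0576] F [-0.2  0.3  0.7] open 0.0546 q6 -0.95
tool x [ 1.     0.    -0.001] y [-0.001  0.    -1.   ] z [-0.  1.  0.]
turn deg (tool) [-0.02  0.01 -0.06]
shift after turn (tool axes) [ 0.0023 -0.0024 -0.0004]
shift now (tool axes) [ 0.0023 -0.0024 -0.0004]
```

View pics/w8.png

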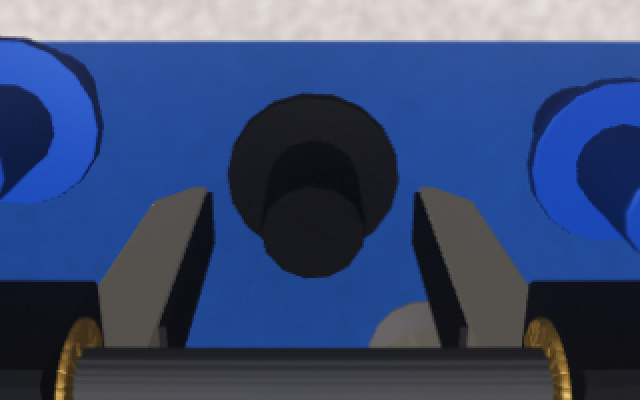

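Request:
{"method": "carry_out", "body": {
  "motion": [0, 0, 0, 0, 0, 0, -1, 0, 0, 0, 0, 0, 0, -1, 0, 0, 0, 0, 0, 0, -1, 0, 0, 0, 0, 0, 0, -1, 0, 0, 0, 0, 0, 0, -1],
  "squeeze": 15
}}

```text
t: 5.85
tool_pos: [0.366, 0.3237, 0.0577]
orientation: [-1.57, 0.001, 0.001]
force: [0.2, -0.8, -0.8]
opening: 0.0275
```

Request:
{"method": "carry_out", "body": {
  "motion": [0, 0, 0, 0, 0, 0, -1, 0, -0.005, 0, 0, 0, 0, -1, 0, -0.01, 0, 0, 0, 0, -1, 0, -0.01, 0, 0, 0, 0, -1, 0, -0.01, 0, 0, 0, 0, -1]
}}

```text
t: 6.35
tool_pos: [0.3649, 0.3229, 0.0939]
orientation: [-1.572, 0.003, 0.003]
force: [0.9, 0.5, 0.3]
opening: 0.0276
```

```bash
python3 - <<'E'
from to import *
report([.576,.185,.28],[0,1])
im=imaging.read_camera("wrist");cv2.imwrite("pics/w9.png",im)
im=cv2.resize(imaging.read_camera("scene")[170:250,415:495],(600,600),interpolation=cv2.INTER_CUBIC);cv2.imwrite("pics/s9.png",im)
E
```

```text
t 6.35 pos [0.3649 0.3229 0.0939] F [0.9 0.5 0.3] open 0.0276 q6 -0.95
tool x [ 1.     0.    -0.003] y [-0.003 -0.001 -1.   ] z [-0.     1.    -0.001]
turn deg (tool) [ 0.08  0.02 -0.2 ]
shift after turn (tool axes) [ 0.2111 -0.1861 -0.1379]
shift now (tool axes) [ 0.2104 -0.1866 -0.1383]
```

View pics/w9.png

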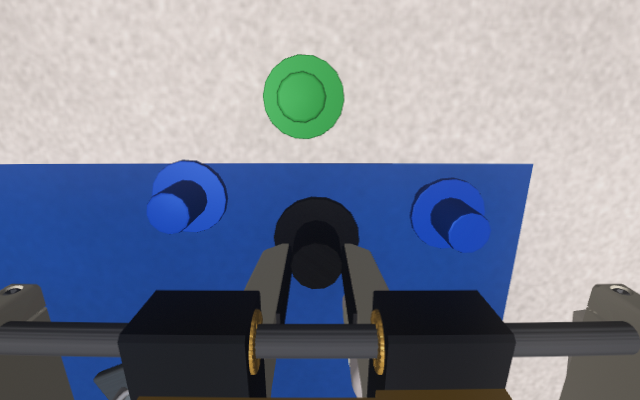

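View pics/s9.png

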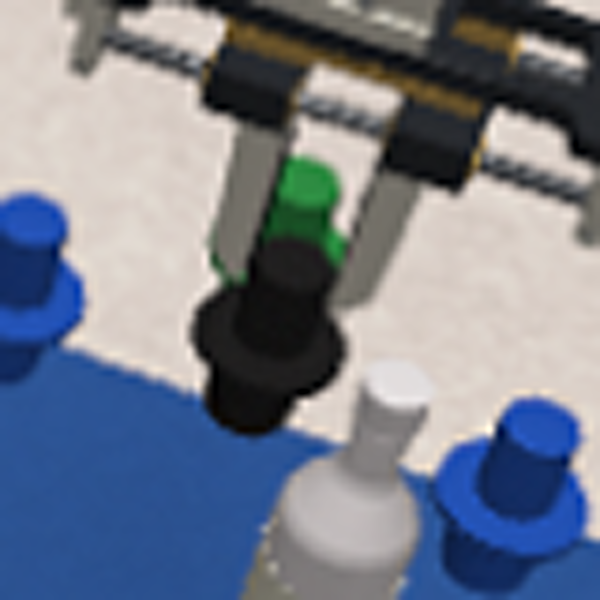

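Request:
{"method": "carry_out", "body": {
  "motion": [0, -0.03, 0, 0, 0, 0, -1, 0, -0.04, 0, 0, 0, 0, -1, 0, -0.04, 0, 0, 0, 0, -1, 0, -0.04, 0, 0, 0, 0, -1, 0, -0.03, 0, 0, 0, 0, -1]
}}

```text
t: 6.95
tool_pos: [0.3631, 0.3214, 0.2758]
orientation: [-1.576, 0.007, 0.007]
force: [0.8, 1.2, -0.4]
opening: 0.0275
```

Request:
{"method": "carry_out", "body": {
  "motion": [0.02, 0, -0.013, 0, 0, 0, -1, 0.04, 0, -0.028, 0, 0, 0, -1, 0.04, 0, -0.028, 0, 0, 0, -1, 0.04, 0, -0.028, 0, 0, 0, -1, 0.025, 0, -0.018, 0, 0, 0, -1]
}}

```text
t: 7.45
tool_pos: [0.5339, 0.2081, 0.2851]
orientation: [-1.567, -0.01, 0.004]
force: [0.1, 0.3, -1.1]
opening: 0.0275
```

```bash
python3 - <<'E'
from to import *
report([.5737,.1857,.27],[0,1])
im=imaging.read_camera("wrist");cv2.imwrite("pics/w10.png",im)
E
```

```text
t 7.45 pos [0.5339 0.2081 0.2851] F [ 0.1  0.3 -1.1] open 0.0275 q6 -1.3
tool x [1.    0.009 0.004] y [ 0.004  0.004 -1.   ] z [-0.009  1.     0.004]
turn deg (tool) [-0.21  0.52  0.23]
shift after turn (tool axes) [ 0.0398  0.0151 -0.0224]
shift now (tool axes) [ 0.0396  0.0152 -0.0228]
```

View pics/w10.png

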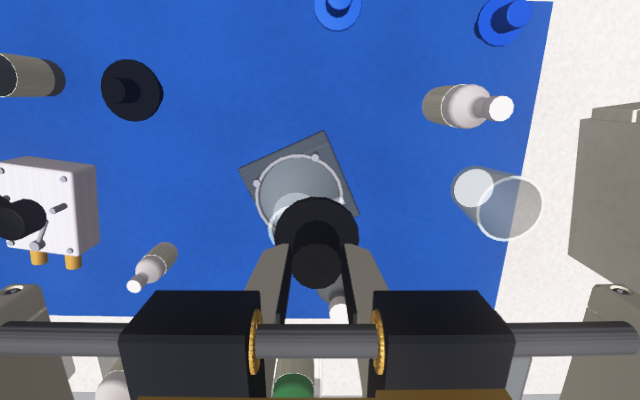

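Request:
{"method": "carry_out", "body": {
  "motion": [0.013, 0.003, -0.008, -0.2, 0.5, 0.2, -1, 0.013, 0.004, -0.007, 0, 0, 0, -1, 0.0138, 0.004, -0.0074, 0, 0, 0, -1, 0, 0.004, 0, 0, 0, 0, -1, 0, 0, 0, 0, 0, 0, -1]
}}

```text
t: 8.0
tool_pos: [0.5789, 0.1804, 0.2674]
orientation: [-1.572, 0.005, -0.003]
force: [0.2, 0.1, -1.0]
opening: 0.0272
```

```bash
python3 - <<'E'
from to import *
report([.5737,.1857,.2117],[0,1])
ims=imaging.read_camera("scene");imt=imaging.read_camera("top")
report([.5737,.1857,.2117],[0,1])
s,p,r=state()
x,y=p[0]+.0023,p[1]-.0007;foot=p[2]-.0577
for nm,c,im,(x0,y0) in (("s","scene",ims,(335,180)),("t","top",imt,(205,130))):
    cm=imaging.camera_model(c)
    v=cv2.resize(im[y0:y0+80,x0:x0+80],(600,600),interpolation=cv2.INTER_CUBIC); cv2.imwrite(f"pics/{nm}11raw.png",v)
    f=lambda P:((proj(cm,P)-[x0,y0]+.5)*7.5).round().astype(int)
    for q in [(.015,0),(.027,.032),(.014,.074)]:
        cv2.polylines(v,[f(cyl(x,y,[(q[0],q[1]+foot)])).reshape(-1,1,2)],True,(0,0,255),1)
    for q in (.022,.0265): cv2.polylines(v,[f(cyl(.576,.185,[(q,.15)])).reshape(-1,1,2)],True,(0,255,255),1)
    cv2.imwrite(f"pics/{nm}11.png",v)
E
```

```text
t 8.0 pos [0.5789 0.1804 0.2674] F [ 0.2  0.1 -1. ] open 0.0272 q6 -1.35
tool x [ 1.    -0.005 -0.001] y [-0.001 -0.001 -1.   ] z [ 0.005  1.    -0.001]
turn deg (tool) [ 0.07 -0.29 -0.05]
shift after turn (tool axes) [-0.0052  0.0557  0.0053]
shift now (tool axes) [-0.0051  0.0557  0.0053]
t 8.1 pos [0.5788 0.1807 0.2682] F [0.4 0.5 0.1] open 0.0272 q6 -1.35
tool x [ 1.    -0.005  0.   ] y [ 0.    -0.001 -1.   ] z [ 0.005  1.    -0.001]
turn deg (tool) [ 0.07 -0.26  0.01]
shift after turn (tool axes) [-0.0051  0.0565  0.005 ]
shift now (tool axes) [-0.0051  0.0565  0.0051]
```

View pics/s11.png

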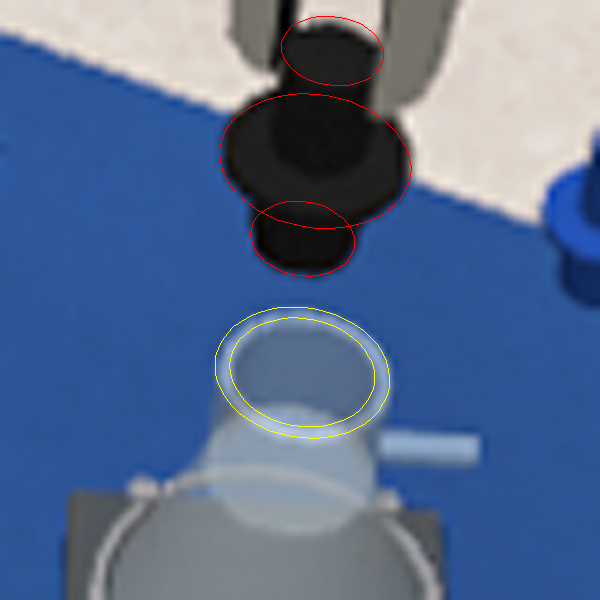

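View pics/t11.png

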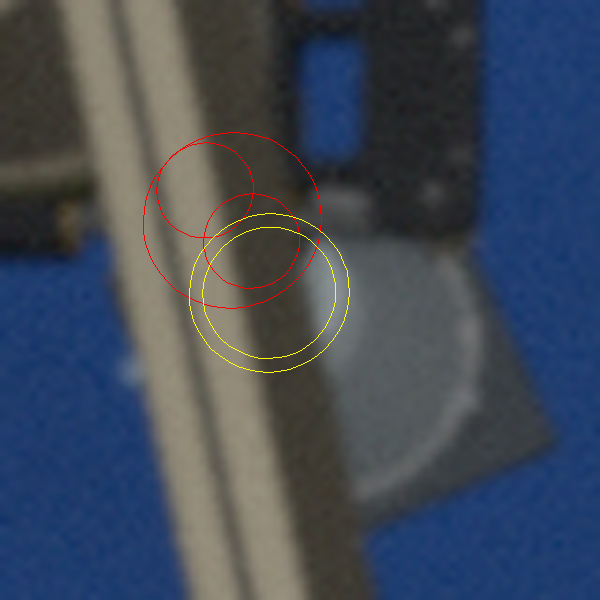

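Request:
{"method": "carry_out", "body": {
  "motion": [-0.005, 0, 0.005, 0, -0.2, 0, -1, 0, 0.01, 0, 0, 0, 0, -1, 0, 0.015, 0, 0, 0, 0, -1, 0, 0.015, 0, 0, 0, 0, -1, 0, 0.006, 0, 0, 0, 0, -1]
}}

```text
t: 8.6
tool_pos: [0.5724, 0.1884, 0.2205]
orientation: [-1.571, -0.005, -0.0]
force: [-0.4, -0.3, -0.1]
opening: 0.027
```

```bash
cat > ov.py <<'E'
from to import *
import sys
def ov(n):
    ims=imaging.read_camera("scene")
    report([.5737,.1857,.2077],[0,1])
    s,p,r=state(); x,y=p[0]+.0023,p[1]-.0007;foot=p[2]-.0577
    cm=imaging.camera_model("scene");x0,y0=335,180
    v=cv2.resize(ims[y0:y0+80,x0:x0+80],(600,600),interpolation=cv2.INTER_CUBIC)
    f=lambda P:((proj(cm,P)-[x0,y0]+.5)*7.5).round().astype(int)
    for q in [(.015,0),(.027,.032),(.014,.074)]:
        cv2.polylines(v,[f(cyl(x,y,[(q[0],q[1]+foot)])).reshape(-1,1,2)],True,(0,0,255),1)
    cv2.polylines(v,[f(cyl(.576,.185,[(.0265,.15)])).reshape(-1,1,2)],True,(0,255,255),1)
    cv2.imwrite(f"pics/{n}.png",v)
ov(sys.argv[1])
E
python3 ov.py s12
```

```text
t 8.65 pos [0.572  0.1882 0.2197] F [-0.6 -0.2 -1.3] open 0.0277 q6 -1.34
tool x [1.    0.002 0.002] y [ 0.002 -0.    -1.   ] z [-0.002  1.    -0.   ]
turn deg (tool) [0.01 0.14 0.11]
shift after turn (tool axes) [ 0.0017  0.012  -0.0025]
shift now (tool axes) [ 0.0016  0.012  -0.0025]
```

View pics/s12.png

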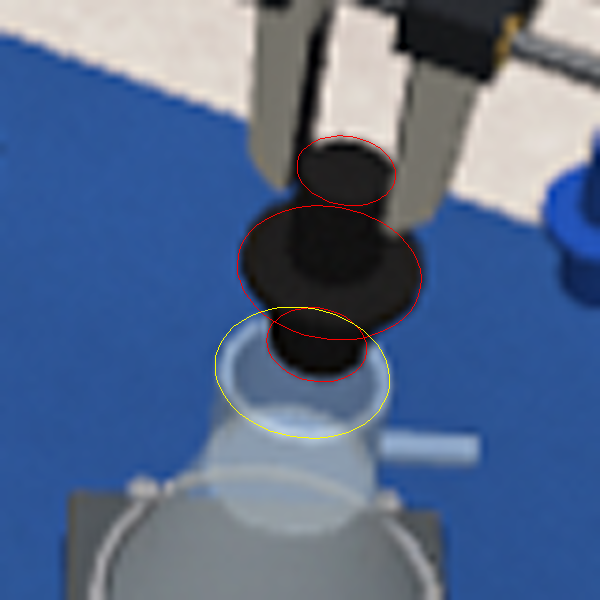

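Request:
{"method": "carry_out", "body": {
  "motion": [0.0008, 0, -0.0012, 0, 0.1, 0, -1, 0.0008, 0, -0.0012, 0, 0, 0, -1, 0, 0.004, 0, 0, 0, 0, -1, 0, 0.004, 0, 0, 0, 0, -1, 0, 0.004, 0, 0, 0, 0, -1]
}}

```text
t: 9.15
tool_pos: [0.5746, 0.1853, 0.2078]
orientation: [-1.571, -0.003, -0.003]
force: [0.0, 0.0, -0.6]
opening: 0.0276
```

```bash
python3 ov.py s13
```

```text
t 9.2 pos [0.5743 0.1853 0.2069] F [-0.8  0.8 -1. ] open 0.0273 q6 -1.34
tool x [ 1.    -0.     0.002] y [ 0.002 -0.    -1.   ] z [ 0.  1. -0.]
turn deg (tool) [ 0.01 -0.01  0.13]
shift after turn (tool axes) [-0.0006 -0.0008  0.0004]
shift now (tool axes) [-0.0006 -0.0008  0.0004]
```

View pics/s13.png

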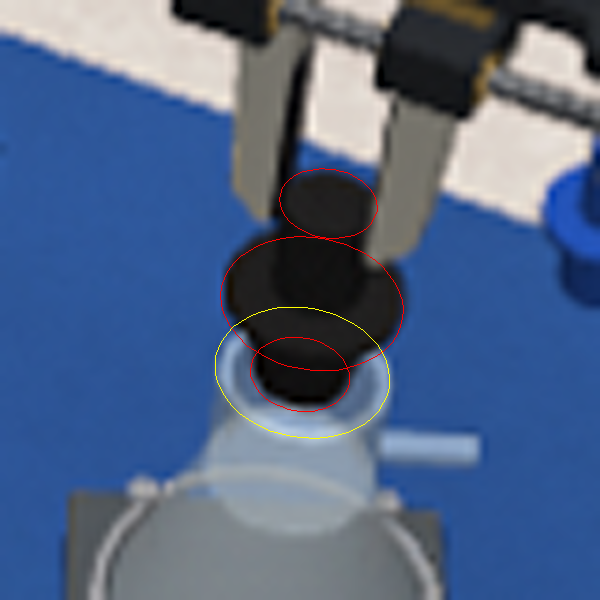

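Request:
{"method": "carry_out", "body": {
  "motion": [-0.0005, 0.005, 0, 0, 0, 0.1, -1, 0, 0.005, 0, 0, 0, 0, -1, 0, 0.005, 0, 0, 0, 0, -1, 0, 0.005, 0, 0, 0, 0, -1, 0, 0.003, 0, 0, 0, 0, -1]
}}

```text
t: 9.7
tool_pos: [0.5737, 0.1853, 0.1819]
orientation: [-1.571, -0.0, -0.0]
force: [0.1, -0.8, -0.7]
opening: 0.0276
```

```bash
python3 ov.py s14
```

```text
t 9.75 pos [0.5735 0.1853 0.1814] F [ 0.5 -0.5 -0.7] open 0.0273 q6 -1.34
tool x [ 1.  0. -0.] y [-0. -0. -1.] z [-0.  1. -0.]
turn deg (tool) [ 0.02  0.   -0.01]
shift after turn (tool axes) [ 0.0002 -0.0263  0.0004]
shift now (tool axes) [ 0.0002 -0.0263  0.0004]
```

View pics/s14.png

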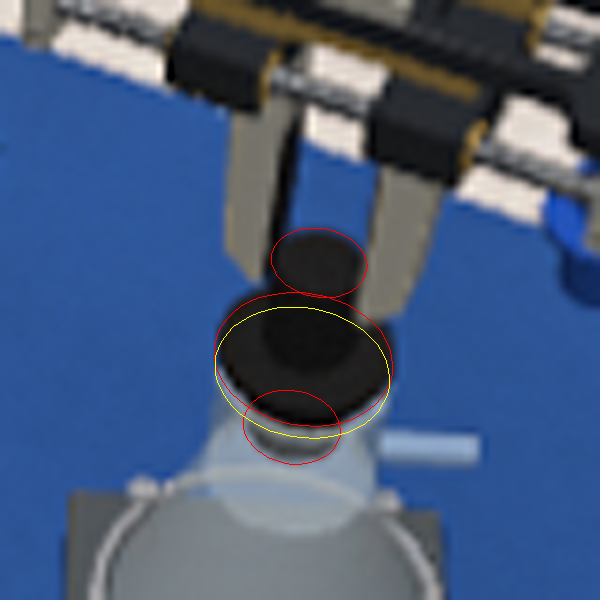

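Request:
{"method": "carry_out", "body": {
  "motion": [0, 0.002, 0, 0, 0, 0, -1, 0, 0.0015, 0, 0, 0, 0, -1, 0, 0.001, 0, 0, 0, 0, -1, 0, 0.0005, 0, 0, 0, 0, -1, 0, 0, 0, 0, 0, 0, -1]
}}

```text
t: 10.25
tool_pos: [0.5736, 0.1853, 0.1762]
orientation: [-1.571, -0.0, -0.0]
force: [-0.1, -0.8, -1.3]
opening: 0.027
```

```bash
python3 ov.py s15
```

```text
t 10.3 pos [0.5737 0.1853 0.1763] F [-0.3  0.6 -1.2] open 0.0273 q6 -1.34
tool x [ 1. -0.  0.] y [ 0. -0. -1.] z [ 0.  1. -0.]
turn deg (tool) [ 0.01 -0.    0.01]
shift after turn (tool axes) [ 0.     -0.0314  0.0004]
shift now (tool axes) [ 0.     -0.0314  0.0004]
```

View pics/s15.png

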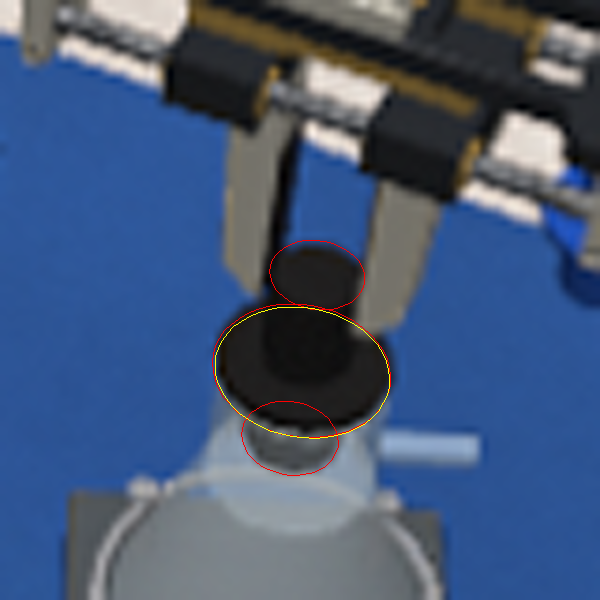

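Request:
{"method": "carry_out", "body": {
  "motion": [0, 0.0006, 0, 0, 0, 0, -1, 0, 0.0005, 0, 0, 0, 0, -1, 0, 0.0003, 0, 0, 0, 0, -1, 0, 0, 0, 0, 0, 0, -1, 0, 0, 0, 0, 0, 0, -1]
}}

```text
t: 10.8
tool_pos: [0.5741, 0.1854, 0.1756]
orientation: [-1.571, -0.001, -0.001]
force: [1.1, 0.7, -0.4]
opening: 0.0274
```

Request:
{"method": "carry_out", "body": {
  "motion": [0, 0.0008, 0, 0, 0, 0, -1, 0, 0.0008, 0, 0, 0, 0, -1, 0, 0.0005, 0, 0, 0, 0, -1, 0, 0, 0, 0, 0, 0, -1, 0, 0, 0, 0, 0, 0, -1]
}}

```text
t: 11.3
tool_pos: [0.5743, 0.1855, 0.1756]
orientation: [-1.571, -0.002, -0.002]
force: [0.6, -0.5, 1.1]
opening: 0.0274
```

Request:
{"method": "carry_out", "body": {
  "motion": [0, 0, 0, 0, 0, 0, 0.1, 0, 0, 0, 0, 0, 0, 0.18, 0, 0, 0, 0, 0, 0, 0.18, 0, 0, 0, 0, 0, 0, 0.18, 0, 0, 0, 0, 0, 0, 0.18]
}}

```text
t: 11.8
tool_pos: [0.5744, 0.1855, 0.1747]
orientation: [-1.571, -0.002, -0.002]
force: [-0.9, -0.2, -0.5]
opening: 0.0545
```

```bash
python3 ov.py s16; python3 - <<'E'
from h import *
im=imaging.read_camera("wrist");cv2.imwrite("pics/w16.png",im)
E
```

```text
t 11.85 pos [0.5744 0.1854 0.1748] F [-0.1  0.6 -0.2] open 0.055 q6 -1.34
tool x [1.    0.    0.003] y [ 0.003  0.    -1.   ] z [-0.  1.  0.]
turn deg (tool) [-0.01  0.    0.14]
shift after turn (tool axes) [-0.0007 -0.0329  0.0003]
shift now (tool axes) [-0.0006 -0.0329  0.0003]
```

View pics/s16.png

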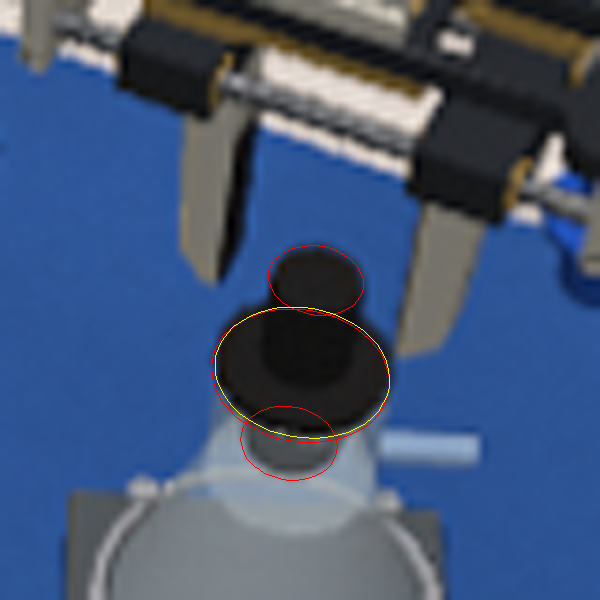

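View pics/w16.png

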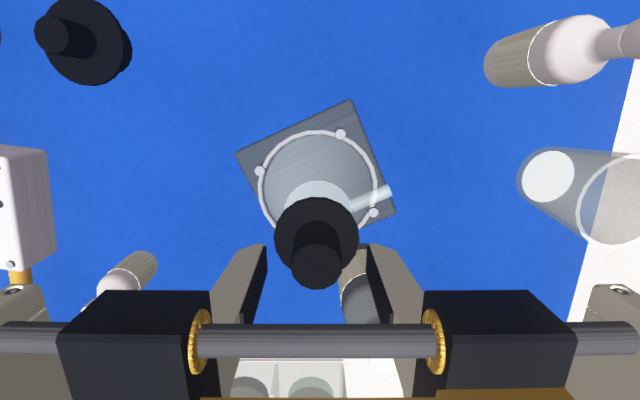

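The stopper has been let go and lies over the rim ellipse (scene crop centre about (303,372)). I'm backing off straight up, then checking the seat.

Request:
{"method": "carry_out", "body": {
  "motion": [0, -0.01, 0, 0, 0, 0, 0.18, 0, -0.03, 0, 0, 0, 0, 0.18, 0, -0.04, 0, 0, 0, 0, 0.18, 0, -0.03, 0, 0, 0, 0, 0.18, 0, 0, 0, 0, 0, 0, 0.18]
}}

```text
t: 12.4
tool_pos: [0.5729, 0.1852, 0.2899]
orientation: [-1.571, -0.0, -0.0]
force: [0.5, 0.2, 0.4]
opening: 0.0552
```

Request:
{"method": "carry_out", "body": {
  "motion": [0, 0, -0.04, 0, 0, 0, 0, 0, 0, -0.05, 0, 0, 0, -0.5, 0, 0, -0.05, 0, 0, 0, -1, 0, 0, -0.05, 0, 0, 0, -1, 0, 0, -0.03, 0, 0, 0, -1]
}}

```text
t: 12.9
tool_pos: [0.5736, -0.0357, 0.2921]
orientation: [-1.569, -0.011, 0.004]
force: [0.8, 0.1, -0.4]
opening: 0.0197
```

```bash
python3 - <<'E'
from to import *
ims=imaging.read_camera("scene");imt=imaging.read_camera("top")
report([.55,-.1,.27],[0,1])
out=[]
cv2.imwrite("pics/s17full.png",ims);cv2.imwrite("pics/t17full.png",imt)
for c,im,(x0,y0) in (("scene",ims,(335,180)),("top",imt,(205,130))):
    cm=imaging.camera_model(c);v=cv2.resize(im[y0:y0+80,x0:x0+80],(400,400),interpolation=cv2.INTER_CUBIC);w=v.copy()
    f=lambda P:((proj(cm,P)-[x0,y0]+.5)*5).round().astype(int)
    for q in [(.027,.15),(.027,.156),(.014,.192)]:
        cv2.polylines(v,[f(cyl(.576,.185,[q])).reshape(-1,1,2)],True,(0,0,255),1)
    out.append(v)
cv2.imwrite("pics/c17.png",np.hstack(out))
a=imt[140:215,340:420]; b=ims[165:240,215:295]
cv2.imwrite("pics/v17.png",np.hstack([cv2.resize(x,(400,375),interpolation=cv2.INTER_CUBIC) for x in (a,b)]))
E
```

```text
t 13.0 pos [ 0.5737 -0.0367  0.2919] F [0.1 0.2 0.5] open 0.0114 q6 -1.73
tool x [1.    0.007 0.004] y [ 0.004  0.001 -1.   ] z [-0.007  1.     0.001]
turn deg (tool) [-0.05  0.38  0.24]
shift after turn (tool axes) [-0.0237  0.0219 -0.0633]
shift now (tool axes) [-0.0243  0.0218 -0.0632]
```

View pics/c17.png

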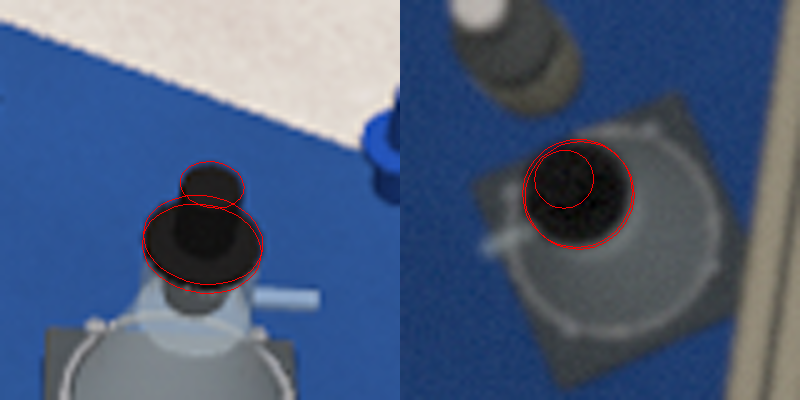

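View pics/v17.png

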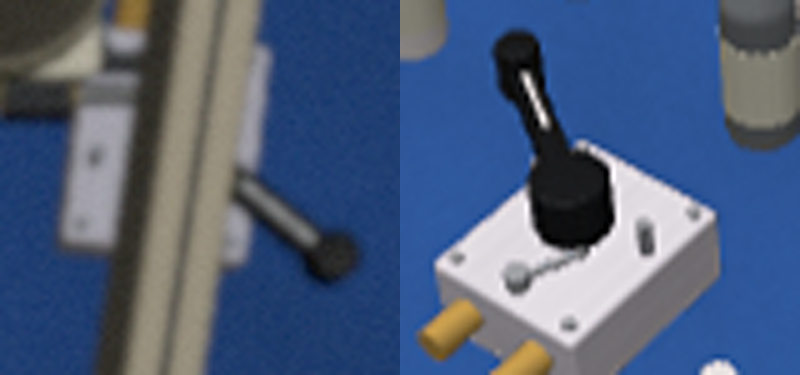

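```bash
python3 - <<'E'
from fit import *
ct,cs=cms["top"],cms["scene"]
print("hub",onz(ct,(374.8,166),.098).round(4),onz(cs,(248.6,200.5),.098).round(4))
print("end",onz(ct,(405.8,190.8),.104).round(4),onz(cs,(238,173.6),.104).round(4))
# stopper seat fit
imt=cv2.imread("pics/t17full.png");ims=cv2.imread("pics/s17full.png")
td=dark(imt,225,258,150,190);sd=dark(ims,350,400,195,240); print(td.sum(),sd.sum())
ob=[("top",gaussian_filter(td.astype(float),1)),("scene",gaussian_filter(sd.astype(float),1))]
pr=st[2:]
def f(p):
    return sum(((gaussian_filter(model(cms[c],p[0],p[1],[(r,z+p[2]) for r,z in pr]).astype(float),1)-m)**2).sum() for c,m in ob)
x0=np.array([.576,.185,.118])
r=minimize(f,x0,method="Nelder-Mead",options=dict(initial_simplex=[x0,x0+[.008,0,0],x0+[0,.008,0],x0+[0,0,.008]],xatol=1e-4,fatol=.1));print(r.x.round(4),r.fun)
E
```

```text
hub [ 0.5902 -0.1553  0.098 ] [ 0.5959 -0.1527  0.098 ]
end [ 0.5239 -0.2328  0.104 ] [ 0.5275 -0.2341  0.104 ]
348 407
[0.5777 0.1859 0.1188] 42.107083185105566
```

```bash
cat > way.py <<'E'
import numpy as np
A=np.array([.593,-.154])
def C(phi,gap=0,r=.078):
    a=np.radians(phi);t=np.array([np.sin(a),-np.cos(a)]);s=abs(t[0])*.0075+abs(t[1])*.0175
    return A+r*np.array([np.cos(a),np.sin(a)])-t*(.008+s+gap)
if __name__=="__main__":
    p=C(229.7,.014);print("start",p.round(4))
    for phi in (229.7,220,210,200,190,180,170,160,150,140):
        q=C(phi);print(phi,q.round(4),"step",(q-p).round(4));p=q
E
python3 way.py; python3 - <<'E'
from to import *
from way import C
p=C(229.7,.014); report([p[0],p[1],.29],[0,1])
cm=imaging.camera_model("scene")
for dy in (-.02,0,.019): print(dy,((proj(cm,[.5744,.1854+.0275,.1748-dy])-[335,180]+.5)*7.5).round())
E
```

```text
start [ 0.5723 -0.2387]
229.7 [ 0.5616 -0.2297] step [-0.0107  0.0091]
220 [ 0.5501 -0.2242] step [-0.0115  0.0055]
210 [ 0.5389 -0.2163] step [-0.0112  0.0079]
200 [ 0.5289 -0.2061] step [-0.01    0.0102]
190 [ 0.5208 -0.1937] step [-0.0081  0.0124]
180 [ 0.515  -0.1795] step [-0.0058  0.0142]
170 [ 0.5116 -0.1666] step [-0.0034  0.0129]
160 [ 0.5105 -0.1527] step [-0.0011  0.0139]
150 [ 0.512  -0.1383] step [0.0015 0.0144]
140 [ 0.5164 -0.124 ] step [0.0044 0.0143]
t 13.0 pos [ 0.5737 -0.0367  0.2919] F [0.1 0.2 0.5] open 0.0114 q6 -1.73
tool x [1.    0.007 0.004] y [ 0.004  0.001 -1.   ] z [-0.007  1.     0.001]
turn deg (tool) [-0.05  0.38  0.24]
shift after turn (tool axes) [-0.0014  0.0019 -0.2021]
shift now (tool axes) [-0.0028  0.0017 -0.2021]
-0.02 [[410. 300.]]
0 [[401. 346.]]
0.019 [[392. 388.]]
```

Request:
{"method": "carry_out", "body": {
  "motion": [0, 0, -0.03, 0, 0.3, 0.2, -1, 0, 0, -0.05, 0, 0, 0, -1, 0, 0, -0.05, 0, 0, 0, -1, 0, 0, -0.045, 0, 0, 0, -1, 0, 0, -0.02, 0, 0, 0, -1]
}}

```text
t: 13.5
tool_pos: [0.5748, -0.2321, 0.2909]
orientation: [-1.567, -0.007, 0.005]
force: [0.8, 0.5, 1.1]
opening: 0.0004
```

```bash
python3 - <<'E'
from to import *
report([.5723,-.2387,.076],[0,1])
E
```

```text
t 13.5 pos [ 0.5748 -0.2321  0.2909] F [0.8 0.5 1.1] open 0.0004 q6 -2.05
tool x [1.    0.007 0.001] y [ 0.001  0.004 -1.   ] z [-0.007  1.     0.004]
turn deg (tool) [-0.23  0.43  0.05]
shift after turn (tool axes) [-0.0025  0.2149 -0.0066]
shift now (tool axes) [-0.0027  0.2149 -0.0074]
```

Request:
{"method": "carry_out", "body": {
  "motion": [-0.002, 0, -0.005, -0.2, 0.4, 0, -1, 0, 0.03, 0, 0, 0, 0, -1, 0, 0.05, 0, 0, 0, 0, -1, 0, 0.05, 0, 0, 0, 0, -1, 0, 0.02, 0, 0, 0, 0, -1]
}}

```text
t: 14.0
tool_pos: [0.5769, -0.2358, 0.1419]
orientation: [-1.574, -0.006, -0.01]
force: [-0.5, 0.5, -0.4]
opening: 0.0003
```

Request:
{"method": "carry_out", "body": {
  "motion": [0, 0, 0, 0, 0, 0, -1, 0, 0, 0, 0, 0, 0, -1, 0, 0, 0, 0, 0, 0, -1, 0, 0, 0, 0, 0, 0, -1, 0, 0, 0, 0, 0, 0, -1]
}}

```text
t: 14.5
tool_pos: [0.5779, -0.2309, 0.1436]
orientation: [-1.573, -0.009, -0.008]
force: [-0.1, -0.4, 0.7]
opening: 0.0002
```

```bash
python3 - <<'E'
from to import *
ims=imaging.read_camera("scene")
report([.5723,-.2387,.076],[0,1])
cv2.imwrite("pics/s20.png",cv2.resize(ims[110:260,170:330],(640,600),interpolation=cv2.INTER_CUBIC))
E
```

```text
t 14.55 pos [ 0.5781 -0.2311  0.1439] F [ 0.5 -0.5  0.6] open 0.0002 q6 -2.04
tool x [1.    0.001 0.011] y [ 0.011 -0.002 -1.   ] z [-0.001  1.    -0.002]
turn deg (tool) [0.14 0.07 0.65]
shift after turn (tool axes) [-0.0058  0.0679 -0.0076]
shift now (tool axes) [-0.0066  0.0679 -0.0075]
```

View pics/s20.png

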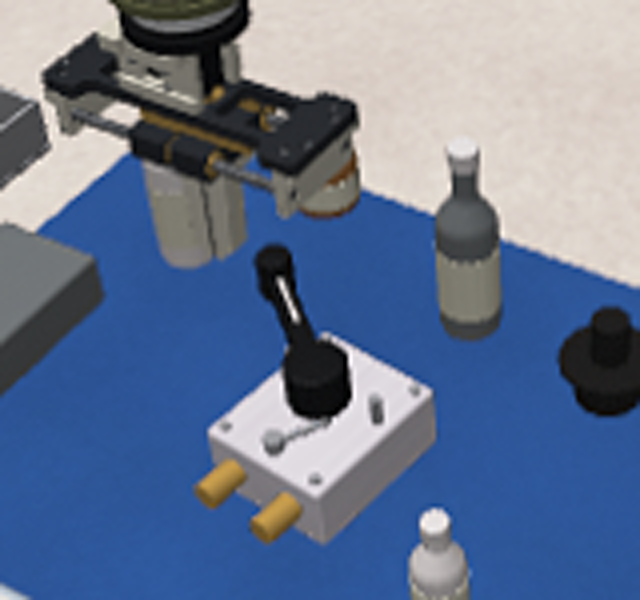

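Request:
{"method": "carry_out", "body": {
  "motion": [-0.003, 0.005, -0.004, 0.1, 0, 0.6, -1, -0.003, 0.015, -0.004, 0, 0, 0, -1, 0, 0.015, 0, 0, 0, 0, -1, 0, 0.015, 0, 0, 0, 0, -1, 0, 0.012, 0, 0, 0, 0, -1]
}}

```text
t: 15.05
tool_pos: [0.5731, -0.2416, 0.0798]
orientation: [-1.574, -0.003, -0.003]
force: [-0.0, 0.2, -0.3]
opening: 0.0005
```

```bash
python3 - <<'E'
from to import *
ims=imaging.read_camera("scene");imt=imaging.read_camera("top")
report([.5723,-.2387,.076],[0,1])
a=cv2.resize(ims[110:260,170:330],(400,375),interpolation=cv2.INTER_CUBIC);b=cv2.resize(imt[115:265,320:480],(400,375),interpolation=cv2.INTER_CUBIC)
cv2.imwrite("pics/s21.png",np.hstack([a,b]))
E
```

```text
t 15.15 pos [ 0.5718 -0.2407  0.0784] F [-0.7 -0.7  0.1] open 0.0002 q6 -2.05
tool x [1.    0.    0.001] y [ 0.001 -0.001 -1.   ] z [-0.     1.    -0.001]
turn deg (tool) [0.07 0.01 0.06]
shift after turn (tool axes) [0.0005 0.0024 0.002 ]
shift now (tool axes) [0.0005 0.0024 0.002 ]
```

View pics/s21.png

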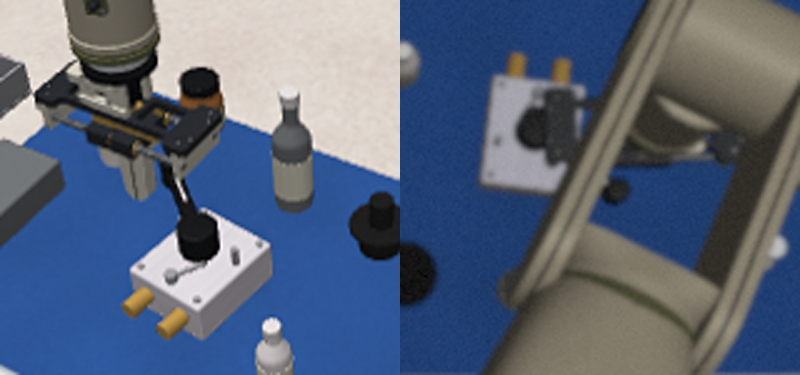

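Request:
{"method": "carry_out", "body": {
  "motion": [-0.0105, 0.002, 0.011, 0, 0, 0, -1, -0.0115, 0, 0.0055, 0, 0, 0, -1, -0.011, 0, 0.008, 0, 0, 0, -1, -0.01, 0, 0.01, 0, 0, 0, -1, -0.008, 0, 0.0125, 0, 0, 0, -1]
}}

```text
t: 15.65
tool_pos: [0.5265, -0.1974, 0.0799]
orientation: [-1.581, -0.011, -0.013]
force: [4.0, -6.0, 1.7]
opening: 0.0003
```

```bash
python3 - <<'E'
from to import *
s=robot.read_state()
print(s["t"],s["tool_pos"].round(4),s["force"].round(1))
ims=imaging.read_camera("scene")
report([.5150,-.1795,.076],[0,1])
cv2.imwrite("pics/s22.png",cv2.resize(ims[110:260,170:330],(640,600),interpolation=cv2.INTER_CUBIC))
E
```

```text
15.65 [ 0.5265 -0.1974  0.0799] [ 4.  -6.   1.7]
t 15.7 pos [ 0.5257 -0.1957  0.0799] F [ 1.8 -5.1  5.1] open 0.0003 q6 -2.02
tool x [ 1.    -0.001  0.014] y [ 0.014 -0.009 -1.   ] z [ 0.001  1.    -0.009]
turn deg (tool) [ 0.51 -0.03  0.82]
shift after turn (tool axes) [-0.0107  0.0039  0.0162]
shift now (tool axes) [-0.0107  0.0036  0.0163]
```

View pics/s22.png

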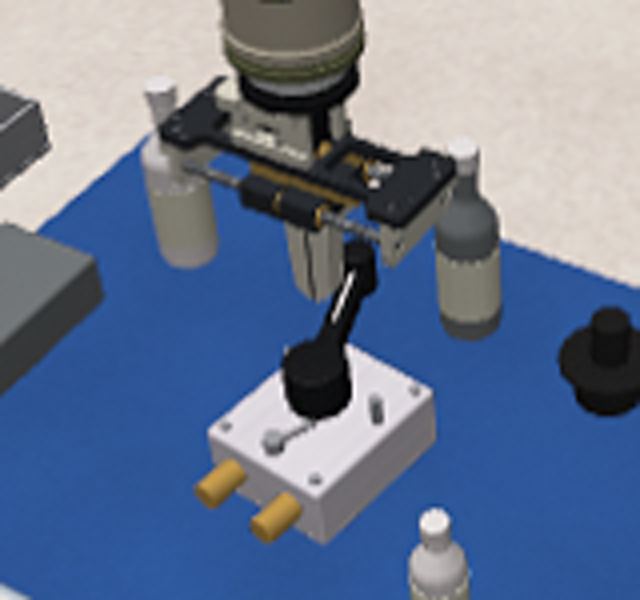

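Request:
{"method": "carry_out", "body": {
  "motion": [-0.006, 0.002, 0.009, 0.5, 0, 0.8, -1, -0.005, 0.001, 0.01, 0, 0, 0, -1, -0.004, 0.001, 0.013, 0, 0, 0, -1, -0.001, 0, 0.014, 0, 0, 0, -1, 0.0015, 0, 0.0145, 0, 0, 0, -1]
}}

```text
t: 16.2
tool_pos: [0.5176, -0.1397, 0.082]
orientation: [-1.581, -0.009, -0.014]
force: [-0.0, -0.3, -0.0]
opening: 0.0007
```

```bash
python3 - <<'E'
from to import *
s=robot.read_state()
print(s["t"],s["tool_pos"].round(4),s["force"].round(1))
ims=imaging.read_camera("scene")
report([.5164,-.124,.076],[0,1])
cv2.imwrite("pics/s23.png",cv2.resize(ims[110:260,170:330],(640,600),interpolation=cv2.INTER_CUBIC))
E
```

```text
16.2 [ 0.5176 -0.1397  0.082 ] [-0.  -0.3 -0. ]
t 16.25 pos [ 0.5178 -0.1374  0.0818] F [ 0.   1.  -0.6] open 0.0005 q6 -1.92
tool x [ 1.    -0.002  0.015] y [ 0.015 -0.009 -1.   ] z [ 0.002  1.    -0.009]
turn deg (tool) [ 0.5  -0.11  0.83]
shift after turn (tool axes) [-0.0014  0.0058  0.0134]
shift now (tool axes) [-0.0015  0.0056  0.0135]
```

View pics/s23.png

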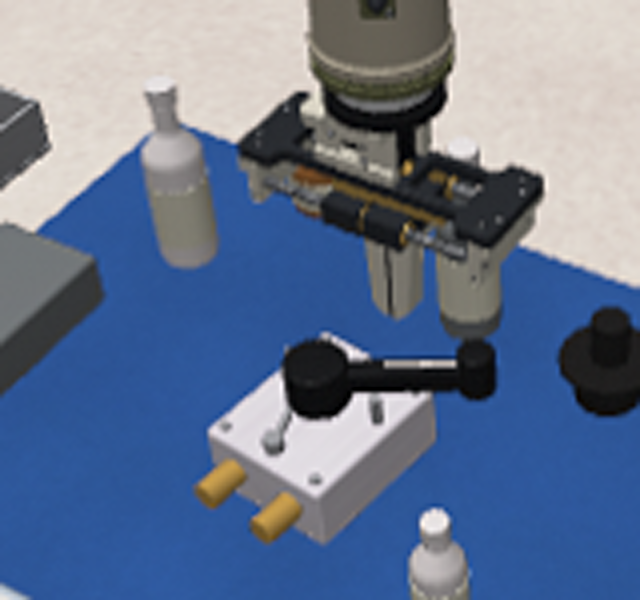

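The arm has clicked over: its end is now at crop (478,350) and the fingers are clear of it. I'm lifting straight up and then checking.

Request:
{"method": "carry_out", "body": {
  "motion": [0, -0.01, 0, 0, 0, 0, -1, 0, -0.04, 0, 0, 0, 0, -1, 0, -0.05, 0, 0, 0, 0, -1, 0, -0.05, 0, 0, 0, 0, -1, 0, -0.03, 0, 0, 0, 0, -1]
}}

```text
t: 16.75
tool_pos: [0.5108, -0.1322, 0.2619]
orientation: [-1.573, -0.0, 0.003]
force: [1.1, -0.4, -0.4]
opening: 0.0005
```

Request:
{"method": "carry_out", "body": {
  "motion": [-0.03, 0, 0, 0, 0, 0, -1, -0.04, 0, 0, 0, 0, 0, -1, -0.03, 0, 0, 0, 0, 0, -1, 0, 0, 0, 0, 0, 0, -1, 0, 0, 0, 0, 0, 0, -1]
}}

```text
t: 17.25
tool_pos: [0.4115, -0.1337, 0.2725]
orientation: [-1.578, -0.012, -0.006]
force: [-0.3, -0.3, 0.1]
opening: 0.0005
```

```bash
python3 - <<'E'
from to import *
ims=imaging.read_camera("scene");imt=imaging.read_camera("top")
report([.4,-.124,.25])
cv2.imwrite("pics/s24.png",ims);cv2.imwrite("pics/t24.png",imt)
cs=imaging.camera_model("scene")
for px in [(170+478/4-.5,110+350/4-.5)]:
    e=onz(cs,px,.104)[:2]-[.5955,-.153];print(np.linalg.norm(e),np.degrees(np.arctan2(e[1],e[0])))
cv2.imwrite("pics/s24c.png",cv2.resize(ims[130:330,190:510],(800,500),interpolation=cv2.INTER_CUBIC))
E
```

```text
t 17.35 pos [ 0.4119 -0.1337  0.2722] F [ 0.3 -0.6 -0.2] open 0.0004 q6 -2.01
tool x [1.    0.004 0.01 ] y [ 0.01  -0.007 -1.   ] z [-0.004  1.    -0.007]
shift now (tool axes) [-0.0121  0.022   0.0099]
0.10499257178281496 122.13463219798933
```

View pics/s24c.png

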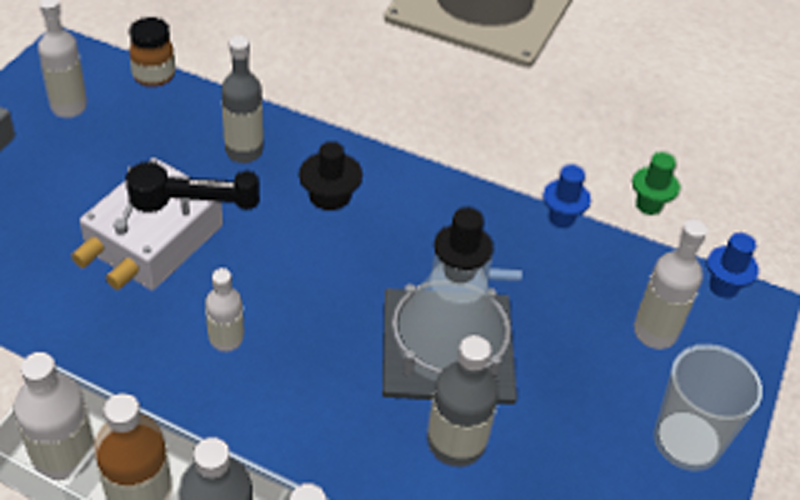

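View pics/t24.png

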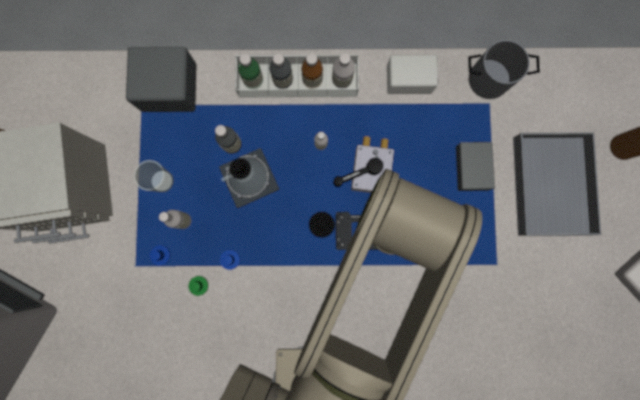

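```bash
python3 - <<'E'
from to import *
ims=imaging.read_camera("scene");imt=imaging.read_camera("top")
cv2.imwrite("pics/k.png",np.hstack([cv2.resize(x,(400,400),interpolation=cv2.INTER_CUBIC) for x in (ims[170:230,235:295],imt[140:200,330:390])]))
for p in ("s24.png",): 
    d=np.abs(cv2.imread("pics/"+p).astype(int)-ims).mean(); print(d)
print(robot.read_state()["t"])
E
```

```text
0.6236848958333333
17.45
```

View pics/k.png

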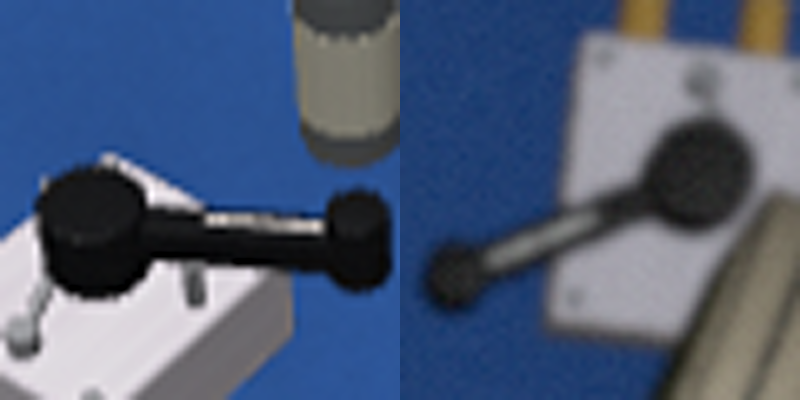

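```bash
python3 - <<'E'
from h import *
for c,h,e,h0,e0 in (("top",(374.5,165.3),(337.5,180.5),(374.8,166),(405.8,190.8)),("scene",(248.4,199.6),(288.2,200.8),(248.6,200.5),(238,173.6))):
    cm=imaging.camera_model(c)
    for a,b in ((h0,e0),(h,e)):
        v=onz(cm,b,.104)-onz(cm,a,.098);print(c,np.hypot(*v[:2]).round(4),(np.degrees(np.arctan2(v[1],v[0]))%360).round(1))
E
```

```text
top 0.102 229.5
top 0.1049 112.6
scene 0.1063 229.9
scene 0.1045 112.9
```

```bash
python3 - <<'E'
from h import *
a=cv2.imread("pics/s24.png").astype(int);b=imaging.read_camera("scene").astype(int);o=cv2.imread("pics/scene0.png").astype(int)
print(np.abs(robot.read_state()["dq"]).max())
d=np.abs(b-o).max(2)>60;n,l,st,c=cv2.connectedComponentsWithStats(d.astype(np.uint8))
print([(s.tolist()) for s in st[1:] if s[4]>25])
print(robot.close_job())
E
```

```text
0.0035201703763436077
[[268, 0, 29, 35, 266], [416, 0, 24, 33, 390], [414, 0, 79, 95, 1751], [529, 0, 111, 114, 5408], [362, 16, 16, 18, 107], [274, 31, 31, 18, 158], [366, 32, 9, 13, 80], [399, 32, 22, 18, 206], [248, 41, 81, 70, 2188], [582, 107, 30, 13, 116], [564, 108, 38, 34, 563], [537, 124, 90, 67, 1618], [234, 171, 15, 26, 195], [257, 198, 37, 16, 356], [364, 213, 23, 30, 485], [437, 214, 21, 24, 352]]
the job is handed in; nothing more can be done
None
```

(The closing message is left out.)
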